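# Dial open the gold-leaf strongbox

## Task

Open the restorer's strongbox, whose combination is 55, then 85: turn the dial clockwise past 55 at least once and stop on it the next time it comes up; turn back counter-clockwise, past 85 exactly once, and stop on it the second time; then turn clockwise again, slowly and by feel, until the bolt has drawn right back and the dial comes up against its soft stop, without forcing it. Then lift the lid until it stands open by itself at 60 degrees or more. Leave the tub, the brush pot and the gilded moulding where they are.

Things in the scene. Friction and masses are not known exactly. Their poses are not given: they have to be found in the camera images.
- chest: Dark green steel strongbox fixed to the bench, 220 (x) by 300 (y) by 110 mm high with its lid. Origin: centre of its underside; +x points from the front (handle side) to the hinge side at the back, z up. It holds books of gold leaf.
- dial_axis (a point): Point on the lid, on the axis of the combination dial, level with the flat top of the black dial disc (diameter 84 mm), 123 mm above the bench with the lid shut, 95 mm in front of the hinge line. Axes are the lid's: x towards the hinge, y along it, z out of the lid. The fixed aluminium ring round the disc, diameter 104 mm, has its top 7 mm lower. Clear space round the dial: 75 mm.
- dial_index (a point): The red index bar on the fixed ring, 47 mm from the dial's axis on the lid's +x (hinge) side: the number read is the one that stands here.
- wing_end (a point): End of the dial's black wing knob on the side of mark 0 (white line on top), half-way up, 31 mm from the axis; turns with the dial. The wing is an upright bar 62 mm long (through the axis, from mark 0 towards mark 50), 12 mm thick, 22 mm high above the disc; a hub 28 mm wide and 12 mm high is under its middle. Turn it by a pinch, or push it round near an end with a fingertip.
- dial (a joint): Dial angle in rad over all turns, growing CLOCKWISE seen from above; 0: red mark 0 at the index (start -1.2 to 1.6). 100 divisions, numbers growing clockwise round the disc: white marks every 5, longer every 10. Number at the index = -100*angle/6.2832 modulo 100, so it falls as the dial turns clockwise; 55 is at 2.827 rad plus whole turns, 85 at 0.942. Stays where left; drags 0.05 to 0.1 N m.
- lock (a point): The lock case under the lid, on the dial's axis. Its wheels need each number within 2 divisions (0.12 rad), with no overrun; after an overrun redial from the first number. On the last clockwise turn the lock takes up the bolt near 68 and the dial then turns against 0.15 to 0.25 N m; somewhere between 64 and 55, different from box to box, the bolt meets a rubber stop and the load climbs steeply.
- bolt: Steel bolt in the lock case, out of sight, drawn along the lid's +x by the dial on the last turn (6 N of friction; stays drawn): 4 to 15 mm to its stop. More than 0.6 mm short of the stop it still holds the lid. At 0.32 to 0.38 N m on the dial (about 14 N on the wing at 25 mm) it is firmly on the stop; over 0.45 N m strains the lock. Origin: on its line under the lid.
- strike: Fixed steel bracket inside the chest's front wall, out of sight: its lip holds the bolt's tongue down, and it carries the rubber stop (14 N per mm; 1 mm is 0.05 to 0.06 rad of the dial) that the drawn bolt meets. Origin: at the wall's inner face.
- lid (a joint): Lid angle in rad about the hinge line at the back top edge: 0 shut, grows as the front edge rises, up to 1.6. Friction stays and a spring: about 4 to 6 N at the handle lift it once the bolt is drawn, and it stays where it is left.
- lid_handle (a point): Middle of the steel pull handle on the front of the lid: a round bar of diameter 12 mm and length 100 mm along the lid's y, its axis 36 mm above the lid's top, on two posts at its ends. It lies 195 mm in front of the hinge line and 40 mm above it (lid shut). Axes are the lid's.
- lid_hinge (a point): Middle of the hinge line at the back top edge of the chest, 106 mm above the bench; the hinge line is this frame's y. Axes turn with the lid.
- tub: White round plastic tub with a screw lid, diameter 84 mm, 105 mm high, standing on the bench beside the chest, a bystander. Origin: centre of its underside.
- brush_pot: Blue ceramic pot of diameter 72 mm, 85 mm high, with brushes that stick out to 200 mm, standing on the bench on the chest's other side, a bystander. Origin: centre of its underside.
- moulding: Piece of carved gilded frame moulding, 300 mm long (its y), 85 mm wide, 50 mm high, lying on the bench, a bystander. Origin: centre of its underside.

How it is judged:
On the way, in this order (a step that is already met when the one before it is completed fails the run):
1. the dial has been brought to a stop on 55 ((value of joint dial between 8.9206 and 9.3006 rad or value of joint dial between 15.2038 and 15.5838 rad or value of joint dial between 21.487 and 21.867 rad) and velocity of joint dial between -0.3 and 0.3 rad/s), for 0.1 s.
2. then the dial has been brought to a stop on 85 ((value of joint dial between 0.7525 and 1.1325 rad or value of joint dial between 7.0357 and 7.4157 rad or value of joint dial between 13.3188 and 13.6988 rad) and velocity of joint dial between -0.3 and 0.3 rad/s), for 0.1 s.
3. then the bolt has been drawn back against its rubber stop (contact force between bolt and strike above 1 N), for 0.1 s.
At the end, for the whole second after the job is handed in: The lid stands open by itself, at rest, at more than 0.98 rad (56 degrees), and the tub, the brush pot and the moulding are within 20 mm of where they stood (value of joint lid above 0.98 rad and velocity of joint lid between -0.05 and 0.05 rad/s and distance of each of tub, brush_pot, moulding from where it was at the start of the episode below 0.02 m); the robot touches nothing.
It fails at once if the lock is strained: more than 24 N between the bolt and its strike (stop driven too hard, or the lid pulled up hard against the bolt) (contact force between bolt and strike above 24 N).
It fails at once if a bystander is shoved more than 20 mm (distance of any of tub, brush_pot, moulding from where it was at the start of the episode above 0.02 m).
It fails at once if the tub or the brush pot is tipped over (angle between any of tub, brush_pot's own z axis and vertical above 0.5 rad).
It also fails if it takes over 72 s, if anything falls off the work surface, if the arm or the gripper's body presses on something with over 40 N, if the wrist force passes 120 N, or if a joint passes its speed limit or range.

## Robot

A 6-joint arm with a two-finger parallel gripper is mounted at the origin on the work surface. World frame = base frame: x ahead of the robot, y to its left, z up, the work surface at z = 0. Lengths are in m, angles in rad, forces in N, time in s.
With the tool pointing down it reaches from about 0.3 to 0.875 m from the base axis. Payload 4.2 kg.
Tool frame: the origin (TCP) lies between the finger pads; the fingertips stand 8 mm ahead of it and the grasp point (between the pads) lies 11 mm behind it (manip.tip_reach is the distance from the TCP to the fingertips, in m); z points along the fingers, y is the direction in which the jaws open and shut (so a half turn about z gives the same grasp; the last joint's range is limited). The gripper opens to 85 mm and grips with 20 to 120 N. Pads are 22 mm wide; open, the fingers measure 114 mm over their backs; the gripper's body (76 mm by 85 mm) begins 54 mm behind the grasp point. The pads swing forward as they close: fully open they stand 13 mm farther back than shut.
Start: joints at [-1.132, 0.32, 1.565, -0, 1.257, -0.02], TCP at [0.255, -0.516, 0.239] pointing down, gripper open.
Joint ranges: [-3.11, 3.11], [-0.84, 2.01], [0.21, 2.61], [-1.34, 4.49], [0.05, 2.63], [-2.56, 2.56]. Speed limits (rad/s): [2.57, 2.57, 3.14, 3.14, 3.14, 3.14].

## Interface

Orientations are given as [roll, pitch, yaw] about the fixed x, y, z axes, in that order (R = Rz(yaw) Ry(pitch) Rx(roll)).
In Python, from plant import manip gives the robot as it stands.
- The arm moves only by the shell command python3 -m inch 'ROWS' [OPENING] [FORCE]. ROWS is JSON, one flat list of numbers, 6 for each row, row after row: the shift along the tool's x, y, z each as a share of 600 mm, from -1 to 1, then the turn, a rotation vector about the tool's x, y, z each as a share of 30 degrees, from -1 to 1. A call has exactly 5 rows; each row is the pose to reach, as a shift and turn from the pose commanded when the call began, along the tool's axes at that moment; what a row does not reach only later rows make up. A row lasts 1/8 s, in which the tool goes at most 62.5 mm and 10.7 degrees, less where a joint would pass 70% of its speed; a pose out of reach is approached as far as the arm can. A call with a number of a shift or a turn outside -1 to 1 is refused whole. A call with a gripper value outside its range is refused whole. OPENING is the closure, from -1 (fully open) to 1 (shut), set as the call begins (- or left out, the last holds). The fingers move at their own pace and stop on an object; FORCE is the grip in N (left out, the last holds). Time passes only in rows, so rows that repeat a pose let the fingers close, or fill a call up. It gives the time, the measured TCP pose, the force and the opening at its end, in the units of the state.
- manip.get_obs(): the state, without advancing time (a new reading comes with each control period).
- manip.read_camera(name): name is "scene" or "top" or "wrist"; returns a dict with "frame" (384x512x3 uint8, red, green, blue), "fx", "fy", "cx", "cy" (pixels), "distortion" ([k1, k2, p1, p2, k3] as OpenCV has them; the pictures are not rectified), "R" (3x3) and "t" (3): a world point X has camera coordinates R X + t; the wrist camera has in their place "mount" (4x4, takes a point from camera to tool coordinates, whose origin is the TCP and whose axes are the flange's). Camera axes: x right, y down, z forward; pixel columns grow to the right and rows downward; lengths in m; the calibration is good to about 2 mm. A picture is of the moment at which its call begins: read the wrist's pose just before it. There is no depth.
- manip.sign_off(): hands the job in, once; it reports no verdict.
Trained networks look in the newest picture that a camera, given by its name, has taken for a name from the list of things; names that differ only in an ending like _2 or _b are one class to them, and where a whole thing is asked for, a point or a joint stands for the part that bears it (a point fixed in the world has none). Each returns a list of dicts, best first, with "p" (0 to 1); they miss things now and then, are a little off and sometimes report something else, mostly with a low value. They report only what shows in the picture. A call takes as long as a camera call.
- manip.spot_in(target, camera): "rect" ([left, top, width, height] in pixels, round what is visible of it).
- manip.cut_out(target, camera): "pixels" (384x512 bool, what is visible of it) and "rect" ([left, top, width, height] in pixels, round what is visible of it).
The state is a dict: "time_s": time; "joint_positions": joint angles; "dq": joint speeds; "joint_torque": joint torques, N m; "eef_pos": TCP position; "ee_rot": TCP orientation; "wrist_force": force on the tool from outside, world axes, zero at the start; "moment": the same for the moment, N m; "finger_gap": finger opening in m.
Only numpy, scipy, OpenCV 4.12 (cv2) and the standard library are available. Lean on these libraries where they do the work, as an engineer would, in place of code of your own. Each camera call takes 0.05 s, during which the arm holds its last target.

## Working session

There is one attempt and no reset: what is moved stays moved. The work goes in short steps, Python scripts to look and compute and a shell command to move; the robot and the scene stay as the last step left them, time stands still between calls to the robot, and variables do not carry over. Pictures are saved under pics/ and viewed, and the job is handed in when it is done.

```bash
ls; mkdir -p pics
python3 - <<'E'
from plant import manip
import cv2,numpy as np
o=manip.get_obs(); print({k:np.round(v,3).tolist() for k,v in o.items()})
for n in ["scene","top","wrist"]:
    c=manip.read_camera(n); cv2.imwrite(f"pics/a_{n}.png",c["frame"][:,:,::-1])
    print(n,{k:np.round(v,4).tolist() for k,v in c.items() if k!="frame"})
    for t in ["chest","dial_axis","dial_index","wing_end","lid_handle","tub","brush_pot","moulding"]:
        r=manip.spot_in(t,n); print(t,[(np.round(q["rect"],1).tolist(),round(q["p"],2)) for q in r[:2]])
E
```

```text
pics
{'time_s': 0.0, 'joint_positions': [-1.132, 0.32, 1.566, 0.0, 1.257, -0.02], 'dq': [0.0, -0.001, 0.002, -0.001, 0.0, 0.0], 'joint_torque': [0.003, -41.552, -23.416, 0.0, 0.008, -0.0], 'eef_pos': [0.254, -0.515, 0.238], 'ee_rot': [-3.14, -0.0, 0.459], 'wrist_force': [-0.038, 0.351, 0.252], 'moment': [0.018, 0.017, 0.002], 'finger_gap': 0.085}
scene {'fx': 437.5207, 'fy': 437.5207, 'cx': 257.2002, 'cy': 191.202, 'distortion': [-0.0679, 0.0, 0.0, 0.0, 0.0], 'R': [[0.0313, 0.9995, -0.0078], [0.7365, -0.0283, -0.6758], [-0.6757, 0.0154, -0.737]], 't': [0.1018, -0.3299, 1.7522]}
chest [([258.4, 165.5, 112.8, 81.6], 0.95), ([300.6, 184.7, 26.6, 22.6], 0.64)]
dial_axis [([263.1, 164.7, 105.0, 64.4], 0.93)]
dial_index [([259.5, 164.0, 111.5, 63.8], 0.85)]
wing_end [([300.3, 183.8, 30.7, 21.7], 0.83), ([58.5, 189.1, 97.6, 46.7], 0.47)]
lid_handle [([260.5, 163.0, 108.6, 61.6], 0.56)]
tub [([366.0, 194.0, 35.3, 38.1], 0.72)]
brush_pot [([226.2, 163.1, 27.2, 56.7], 0.76)]
moulding [([363.7, 192.0, 37.8, 39.4], 0.7), ([56.7, 186.8, 97.0, 50.3], 0.62)]
top {'fx': 370.2098, 'fy': 370.2098, 'cx
[... 271 characters left out ...]
.9], 0.78)]
dial_index [([161.9, 159.8, 93.9, 73.7], 0.88)]
wing_end [([198.4, 178.7, 23.8, 23.0], 0.7)]
lid_handle [([164.2, 161.4, 88.4, 70.7], 0.82)]
tub [([142.4, 176.6, 20.6, 26.9], 0.71)]
brush_pot [([260.6, 193.3, 18.1, 24.5], 0.78), ([164.1, 163.1, 88.1, 69.3], 0.71)]
moulding [([339.5, 189.1, 79.8, 44.2], 0.57)]
wrist {'fx': 308.753, 'fy': 308.753, 'cx': 258.6147, 'cy': 188.67, 'distortion': [-0.0276, 0.0, 0.0, 0.0, 0.0], 'mount': [[-0.0005, -0.9515, -0.3075, 0.0776], [1.0, -0.0004, -0.0004, -0.0005], [0.0002, -0.3075, 0.9515, -0.1332], [0.0, 0.0, 0.0, 1.0]]}
chest []
dial_axis []
dial_index []
wing_end []
lid_handle []
tub []
brush_pot []
moulding [([418.8, 0.0, 91.7, 91.3], 0.78)]
```

Run:
```python
import cv2
a=cv2.imread("pics/a_scene.png");b=cv2.imread("pics/a_top.png")
cv2.imwrite("pics/b_top.png",cv2.resize(b[140:260,130:290],None,fx=5,fy=5,interpolation=cv2.INTER_CUBIC))
```

```text
(no output)
```

View pics/a_scene.png

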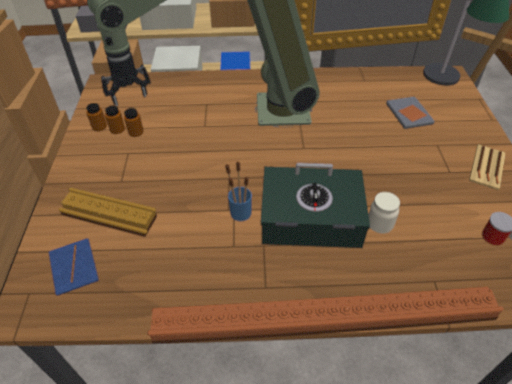

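View pics/b_top.png

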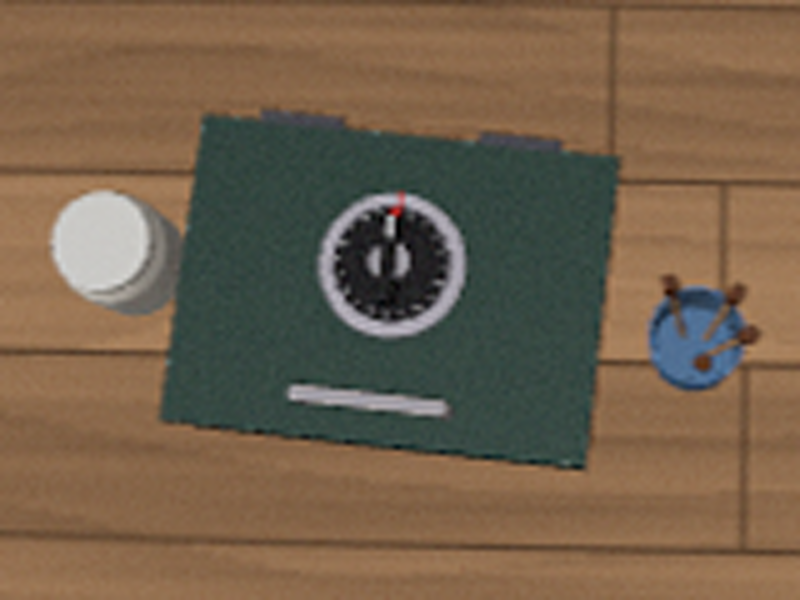

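Top view crop: the dial's ring is centred at about (391,265), i.e. pixel (207.8,192.6). The red mark 0 sits just left of the index at (398,200), so the dial starts near 0. The handle runs from (290,393) to (447,409), with the tub on the left and the brush pot on the right.

```bash
cat > h.py <<'E'
import numpy as np, cv2
from plant import manip
from scipy.spatial.transform import Rotation as Ro
def K(c): return np.array([[c["fx"],0,c["cx"]],[0,c["fy"],c["cy"]],[0,0,1]])
def campose(c,o=None):
    if "R" in c: R=np.array(c["R"]);t=np.array(c["t"]);return R.T,-R.T@t
    M=np.array(c["mount"]);Rt=Ro.from_euler("xyz",o["ee_rot"]).as_matrix()
    return Rt@M[:3,:3],Rt@M[:3,3]+np.array(o["eef_pos"])
def onplane(c,px,z,o=None):
    p=cv2.undistortPoints(np.array(px,float).reshape(-1,1,2),K(c),np.array(c["distortion"])).reshape(-1,2)
    Rw,C=campose(c,o)
    d=np.c_[p,np.ones(len(p))]@Rw.T
    return C+d*((z-C[2])/d[:,2])[:,None]
def proj(c,X,o=None):
    Rw,C=campose(c,o)
    R=Rw.T;t=-R@C
    return cv2.projectPoints(np.array(X,float).reshape(-1,1,3),cv2.Rodrigues(R)[0],t,K(c),np.array(c["distortion"]))[0].reshape(-1,2)
E
python3 - <<'E'
from h import *
c=manip.read_camera("top")
f=lambda L:[((x+.5)/5-.5+130,(y+.5)/5-.5+140) for x,y in L]
ax=onplane(c,f([(391,265)]),.116);print("axis",ax)
h=onplane(c,f([(290,393),(447,409)]),.146);print("h",h, h.mean(0),np.linalg.norm(h[0]-h[1]))
k=onplane(c,f([(205,117),(620,158),(588,467),(162,420)]),.110);print(k)
for a,b in ((0,1),(3,2),(3,0),(2,1)):
    d=k[b]-k[a];print(np.linalg.norm(d),np.degrees(np.arctan2(d[1],d[0])))
print("centre",k.mean(0))
print(onplane(c,f([(100,243)]),.105),onplane(c,f([(697,338)]),.085), manip.get_obs()['time_s'])
E
```

```text
axis [[0.57892854 0.04656123 0.116     ]]
h [[4.83529323e-01 1.08988342e-01 1.46000000e-01]
 [4.74769013e-01 1.00969476e-04 1.46000000e-01]] [0.47914917 0.05454466 0.146     ] 0.10923920023046095
[[ 0.68637085  0.18778056  0.11      ]
 [ 0.66104473 -0.11481115  0.11      ]
 [ 0.43882027 -0.09672102  0.11      ]
 [ 0.46546791  0.206489    0.11      ]]
0.3036497290504617 -94.78435324315865
0.3043787312744932 -95.02254018306849
0.22169374385164742 -4.840870881358363
0.22295955729502087 -4.65388798269125
centre [0.56292594 0.04568435 0.11      ]
[[0.59285647 0.26064797 0.105     ]] [[ 0.53456566 -0.17284503  0.085     ]] 1.4
```

```bash
cat >> h.py <<'E'
def st():
    o=manip.get_obs(); print("t %.2f pos %s rot %s j6 %.2f F %s M %s gap %.4f"%(o["time_s"],np.round(o["eef_pos"],4),np.round(o["ee_rot"],4),o["joint_positions"][5],np.round(o["wrist_force"],1),np.round(o["moment"],2),o["finger_gap"]));return o
def rows(targets,base=None):
    """targets: list of (xyz,rpy)"""
    if base is None:
        o=manip.get_obs(); base=(o["eef_pos"],o["ee_rot"])
    p0=np.array(base[0]);R0=Ro.from_euler("xyz",base[1])
    for p,r in targets:
        s=R0.inv().apply(np.array(p)-p0)/.6
        w=(R0.inv()*Ro.from_euler("xyz",r)).as_rotvec()/np.radians(30)
        print(np.round(np.r_[s,w],4).tolist())
E
python3 - <<'E'
from h import *
st()
rows([((.5785,.0455,.28),(np.pi,0,.459))])
E
```

```text
t 1.40 pos [ 0.2547 -0.5155  0.2393] rot [ 3.1415 -0.      0.4588] j6 -0.02 F [-0.5  0.4  1.6] M [ 0.01  0.02 -0.02] gap 0.0855
[0.898, -0.5994, -0.0678, 0.0001, -0.0, -0.0005]
```

```bash
python3 -m inch '[0.1,-0.07,-0.068,0,0,0, 0.898,-0.599,-0.068,0,0,0, 0.898,-0.599,-0.068,0,0,0, 0.898,-0.599,-0.068,0,0,0, 0.898,-0.599,-0.068,0,0,0]' && python3 -c "
from h import *
o=st();rows([((.5785,.0455,.28),(np.pi,0,.459))])"
```

```text
time_s: 2.02
eef_pos: [0.4071, -0.2498, 0.2744]
ee_rot: [3.141, -0.001, 0.458]
wrist_force: [0.3, -0.9, 1.0]
finger_gap: 0.0855
t 2.02 pos [ 0.4071 -0.2498  0.2744] rot [ 3.1406e+00 -6.0000e-04  4.5840e-01] j6 0.54 F [ 0.3 -0.9  1. ] M [-0.04 -0.07  0.01] gap 0.0855
[0.4739, -0.3149, -0.0093, 0.0018, -0.0011, -0.0012]
```

```bash
python3 -m inch '[0.45,-0.3,-0.009,0,0,0, 0.45,-0.3,-0.009,0,0,0, 0.45,-0.3,-0.009,0,0,0, 0.45,-0.3,-0.009,0,0,0, 0.45,-0.3,-0.009,0,0,0]'
python3 - <<'E'
from h import *
o=st()
c=manip.read_camera("wrist");cv2.imwrite("pics/c_wrist.png",c["frame"][:,:,::-1])
print(proj(c,[(.5785,.0455,.123)],o))
E
```

```text
time_s: 2.65
eef_pos: [0.5635, 0.021, 0.2795]
ee_rot: [3.141, -0.0, 0.459]
wrist_force: [0.4, -1.0, 0.5]
finger_gap: 0.0854
t 2.65 pos [0.5635 0.021  0.2795] rot [ 3.1409e+00 -5.0000e-04  4.5910e-01] j6 1.13 F [ 0.4 -1.   0.5] M [-0.03 -0.09 -0.06] gap 0.0854
[[242.97758533 148.20270254]]
```

View pics/c_wrist.png

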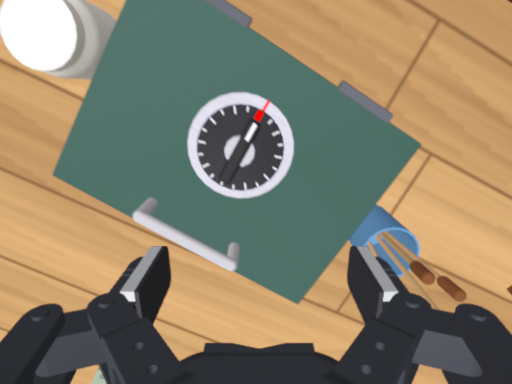

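Wrist view: the ring is centred near (241,145), the index bar is at (268,102), and red mark 0 is at (260,116) with the white line on the wing next to it. I'll measure these exactly.

Run:
```python
from h import *
o=manip.get_obs(); c=manip.read_camera("wrist"); o=st()
f=c["frame"]
cv2.imwrite("pics/d.png",cv2.resize(f[80:210,175:310][:,:,::-1],None,fx=4.4,fy=4.4,interpolation=cv2.INTER_CUBIC))
hsv=cv2.cvtColor(f,cv2.COLOR_RGB2HSV)
ring=((hsv[...,1]<60)&(hsv[...,2]>150)).astype(np.uint8); ring[:80]=0;ring[210:]=0;ring[:,:175]=0;ring[:,310:]=0
cs,_=cv2.findContours(ring,cv2.RETR_EXTERNAL,cv2.CHAIN_APPROX_NONE); k=max(cs,key=cv2.contourArea)
e=cv2.fitEllipse(cv2.convexHull(k));print(e)
P=onplane(c,k.reshape(-1,2),.116,o); 
A=np.c_[P[:,:2]*2,np.ones(len(P))];s=np.linalg.lstsq(A,(P[:,:2]**2).sum(1),rcond=None)[0];r=np.sqrt(s[2]+s[0]**2+s[1]**2);print("axis",s[:2],"r",r)
red=((f[...,0]>150)&(f[...,1]<60)&(f[...,2]<60));ys,xs=np.nonzero(red);m=(ys>80)&(ys<210)&(xs>175)&(xs<310);q=np.c_[xs,ys][m];
Q=onplane(c,q,.12,o)[:,:2]-s[:2];rr=np.hypot(*Q.T);an=np.degrees(np.arctan2(Q[:,1],Q[:,0]))
for a,rad in sorted(zip(rr.round(4),an.round(1))):print(a,rad,end='; ')
h=onplane(c,[(137,215),(233,268)],.146,o);print(h,np.degrees(np.arctan2(*(h[0]-h[1])[[1,0]])))
```

```text
t 2.75 pos [0.565  0.024  0.2788] rot [-3.1402e+00 -2.1000e-03  4.6480e-01] j6 1.13 F [-0.4  0.3  0. ] M [0.01 0.03 0.04] gap 0.0855
((246.363037109375, 153.06556701660156), (104.3070297241211, 106.18887329101562), 114.82918548583984)
axis [0.57353449 0.04263429] r 0.04537077470165955
0.0307 -0.9; 0.0308 -4.8; 0.0311 -2.4; 0.0313 -6.2; 0.0315 -0.1; 0.0316 -3.9; 0.0318 -7.7; 0.032 -1.6; 0.0321 -5.3; 0.0324 -3.1; 0.0324 0.6; 0.0326 -6.7; 0.0328 -0.8; 0.0329 -4.5; 0.0331 -8.1; 0.0332 -2.3; 0.0332 1.3; 0.0334 -5.9; 0.0336 -0.1; 0.0337 -3.7; 0.0339 -7.2; 0.034 -1.5; 0.0342 -5.0; 0.0344 -8.5; 0.0344 0.6; 0.0345 -2.9; 0.0347 -6.3; 0.0348 -0.8; 0.0349 -4.2; 0.0352 -7.6; 0.0352 1.2; 0.0353 -2.1; 0.0354 -5.5; 0.0357 -3.4; 0.0357 -0.1; 0.0359 -6.8; 0.0361 -1.4; 0.0362 -4.7; 0.0365 -8.0; 0.0365 -2.7; 0.0365 0.5; 0.0367 -6.0; 0.0369 -0.8; 0.037 -4.0; 0.0372 -7.2; 0.0373 -2.0; 0.0373 1.2; 0.0375 -5.2; 0.0377 -0.1; 0.0378 -3.3; 0.038 -6.4; 0.0381 -1.4; 0.0383 -4.5; 0.0385 -7.6; 0.0385 0.5; 0.0386 -2.6; 0.0387 -5.6; 0.0389 -0.7; 0.039 -3.8; 0.0392 -6.8; 0.0394 -1.9; 0.0395 -4.9; 0.0397 -0.1; 0.0398 -3.1; 0.04 -6.1; 0.0402 -1.3; 0.0403 -4.2; 0.0408 -5.4; 0.0415 -4.7; 0.0428 -5.1; 0.0436 -4.5; 0.0441 -5.5; 0.0448 -4.9; 0.0456 -4.3; 0.0461 -5.2; 0.0468 -4.7; 0.0481 -5.0; 0.0489 -4.5; 0.0493 -5.4; 0.0501 -4.8; [[0.48323965 0.11129559 0.146     ]
 [0.47236486 0.00689377 0.146     ]] 84.0533539269084
```

View pics/d.png

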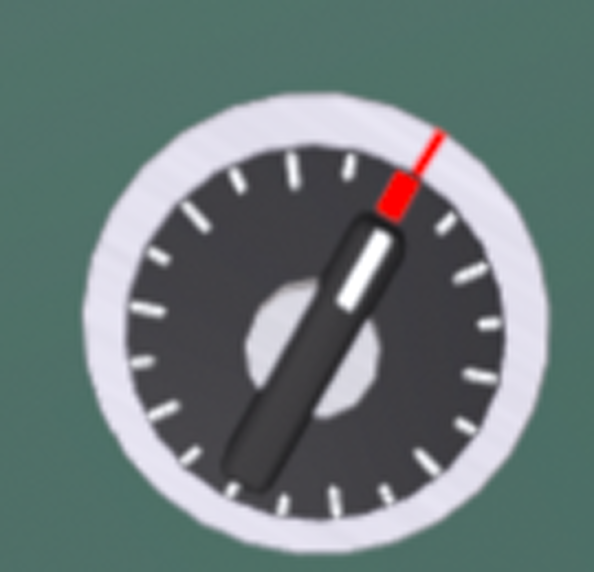

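```bash
cat >> h.py <<'E'
def dialread(cam="wrist",name=None,axis=None,idx=-0.084):
    manip.read_camera(cam) if False else None
    o=manip.get_obs(); c=manip.read_camera(cam); f=c["frame"]
    if name: cv2.imwrite(name,f[:,:,::-1])
    if axis is not None:
        red=((f[...,0]>140)&(f[...,1]<70)&(f[...,2]<70));ys,xs=np.nonzero(red);q=np.c_[xs,ys]
        if len(q)==0: print("no red"); return o,c
        Q=onplane(c,q,.123,o)[:,:2]-axis;rr=np.hypot(*Q.T);m=(rr>.025)&(rr<.0415);n=(rr>.043)&(rr<.056)
        a=lambda M:np.arctan2(Q[M,1].mean(),Q[M,0].mean()) if M.sum() else np.nan
        print("mark0 dir %.3f (n%d) index dir %.3f (n%d) theta mod 2pi %.3f"%(a(m),m.sum(),a(n),n.sum(),(idx-a(m))%(2*np.pi)))
    return o,c
E
python3 - <<'E'
from h import *
o=manip.get_obs();
c=manip.read_camera("wrist")
f=c["frame"];hsv=cv2.cvtColor(f,cv2.COLOR_RGB2HSV)
ring=((hsv[...,1]<60)&(hsv[...,2]>150)).astype(np.uint8); ring[:80]=0;ring[215:]=0;ring[:,:175]=0;ring[:,315:]=0
cs,_=cv2.findContours(ring,cv2.RETR_EXTERNAL,cv2.CHAIN_APPROX_NONE); k=max(cs,key=cv2.contourArea)
P=onplane(c,cv2.convexHull(k).reshape(-1,2),.116,o)[:,:2]
(x,y),r=cv2.minEnclosingCircle(P.astype(np.float32));print(x,y,r, P.min(0),P.max(0))
st()
dialread("wrist",None,np.array([x,y]))
E
```

```text
0.5759243369102478 0.04699552431702614 0.05195236951112747 [ 0.5242653  -0.00468256] [0.6276487  0.09838571]
t 2.80 pos [0.5636 0.0215 0.2787] rot [-3.1414e+00  5.0000e-04  4.6330e-01] j6 1.13 F [-0.7 -1.1 -0.5] M [0.04 0.04 0.04] gap 0.0854
mark0 dir -0.057 (n75) index dir -0.085 (n14) theta mod 2pi 6.257
```

```bash
cat >> h.py <<'E'
AX=np.array([.577,.0467])
def orb(deg,z,yaw,r=.031): 
    a=np.radians(deg);return ((AX[0]+r*np.cos(a),AX[1]+r*np.sin(a),z),(np.pi,0,yaw))
E
python3 - <<'E'
from h import *
rows([orb(240,.2,.46)],((.564,.022,.279),(np.pi,0,.46)))
E
```

```text
[-0.0053, 0.0014, 0.1317, 0.0, 0.0, 0.0]
```

```bash
python3 -m inch '[-0.005,0.0015,0.13,0,0,0, -0.005,0.0015,0.13,0,0,0, -0.005,0.0015,0.13,0,0,0, -0.005,0.0015,0.13,0,0,0, -0.005,0.0015,0.13,0,0,0]' 1 40
python3 - <<'E'
from h import *
for n in range(4):
    o=st(); c=manip.read_camera("wrist"); 
cv2.imwrite("pics/e.png",c["frame"][:,:,::-1])
E
```

```text
time_s: 3.48
eef_pos: [0.5615, 0.0167, 0.2032]
ee_rot: [3.14, -0.003, 0.458]
wrist_force: [0.4, 1.3, -0.2]
finger_gap: -0.0
t 3.48 pos [0.5615 0.0167 0.2032] rot [ 3.1399 -0.0033  0.4585] j6 1.12 F [ 0.4  1.3 -0.2] M [-0.04  0.   -0.01] gap -0.0000
t 3.52 pos [0.5612 0.0168 0.2029] rot [ 3.1402e+00 -2.7000e-03  4.5860e-01] j6 1.12 F [-0.2  0.  -0.6] M [-0.04 -0.02  0.05] gap -0.0000
t 3.58 pos [0.561  0.0169 0.2025] rot [ 3.1405e+00 -2.0000e-03  4.5880e-01] j6 1.12 F [ 0.9 -0.1  0.4] M [ 0.04 -0.03 -0.02] gap -0.0004
t 3.62 pos [0.5608 0.0169 0.2022] rot [ 3.1407e+00 -1.5000e-03  4.5880e-01] j6 1.12 F [ 0.6 -0.6  0.4] M [ 0.01 -0.02 -0.01] gap 0.0002
```

View pics/e.png

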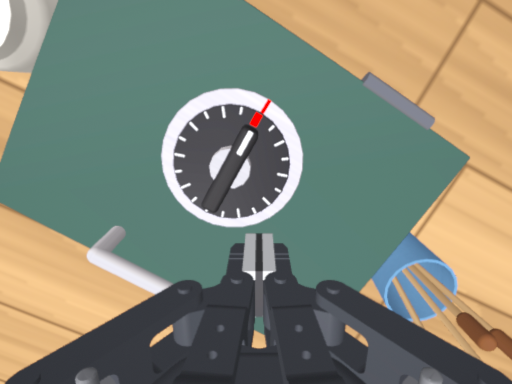

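Run:
```python
from h import *
b=((.5605,.017,.2015),(np.pi,0,.459))
z=.1445
rows([orb(240,z,.459),orb(240,z,.459),orb(230,z,.459),orb(213,z,.459),orb(195,z,.459)],b)
for s in (195,95,-5,-105,-205):
    print(s);rows([orb(s-20*i,z,.459) for i in range(1,6)],orb(s,z,.459))
```

```text
[0.0036, -0.0035, 0.095, 0.0, 0.0, 0.0]
[0.0036, -0.0035, 0.095, 0.0, 0.0, 0.0]
[-0.0007, -0.0114, 0.095, 0.0, 0.0, 0.0]
[-0.0047, -0.0262, 0.095, 0.0, 0.0, 0.0]
[-0.0041, -0.0423, 0.095, 0.0, 0.0, 0.0]
195
[0.0065, -0.0167, -0.0, 0.0, 0.0, 0.0]
[0.0184, -0.0302, -0.0, 0.0, 0.0, 0.0]
[0.0341, -0.0388, -0.0, 0.0, 0.0, 0.0]
[0.0518, -0.0415, -0.0, 0.0, 0.0, 0.0]
[0.0694, -0.038, -0.0, 0.0, 0.0, 0.0]
95
[0.0153, 0.0093, 0.0, 0.0, 0.0, 0.0]
[0.0266, 0.0233, 0.0, 0.0, 0.0, 0.0]
[0.0323, 0.0403, 0.0, 0.0, 0.0, 0.0]
[0.0319, 0.0583, 0.0, 0.0, 0.0, 0.0]
[0.0254, 0.075, 0.0, 0.0, 0.0, 0.0]
-5
[-0.0118, 0.0135, 0.0, 0.0, 0.0, 0.0]
[-0.0276, 0.0221, 0.0, 0.0, 0.0, 0.0]
[-0.0453, 0.0248, 0.0, 0.0, 0.0, 0.0]
[-0.0629, 0.0213, 0.0, 0.0, 0.0, 0.0]
[-0.0782, 0.012, 0.0, 0.0, 0.0, 0.0]
-105
[-0.0112, -0.014, -0.0, 0.0, 0.0, 0.0]
[-0.017, -0.031, -0.0, 0.0, 0.0, 0.0]
[-0.0166, -0.0489, -0.0, 0.0, 0.0, 0.0]
[-0.01, -0.0657, -0.0, 0.0, 0.0, 0.0]
[0.0018, -0.0791, -0.0, 0.0, 0.0, 0.0]
-205
[0.0157, -0.0086, -0.0, 0.0, 0.0, 0.0]
[0.0335, -0.0113, -0.0, 0.0, 0.0, 0.0]
[0.0511, -0.0078, -0.0, 0.0, 0.0, 0.0]
[0.0664, 0.0015, 0.0, 0.0, 0.0, 0.0]
[0.0776, 0.0155, 0.0, 0.0, 0.0, 0.0]
```

```bash
python3 -m inch '[0.0036,-0.0035,0.095,0,0,0, 0.0036,-0.0035,0.095,0,0,0, -0.0007,-0.0114,0.095,0,0,0, -0.0047,-0.0262,0.095,0,0,0, -0.0041,-0.0423,0.095,0,0,0]'
python3 - <<'E'
from h import *
o,c=dialread("wrist","pics/f.png",AX);st()
o,c=dialread("top",None,AX)
E
```

```text
time_s: 4.3
eef_pos: [0.5482, 0.0383, 0.1462]
ee_rot: [3.138, -0.004, 0.459]
wrist_force: [1.8, -3.9, 0.2]
finger_gap: 0.0001
mark0 dir -0.319 (n226) index dir -0.055 (n57) theta mod 2pi 0.235
t 4.35 pos [0.5472 0.0396 0.1458] rot [ 3.1402e+00 -2.7000e-03  4.5940e-01] j6 1.16 F [-0.1 -0.8  0.6] M [-0.16 -0.07 -0.02] gap 0.0006
no red
```

View pics/f.png

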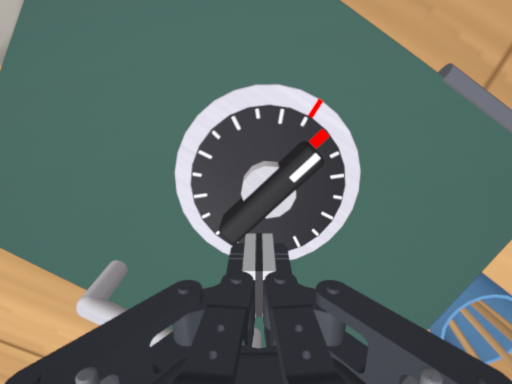

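```bash
python3 -m inch '[0.0065,-0.0167,0,0,0,0, 0.0184,-0.0302,0,0,0,0, 0.0341,-0.0388,0,0,0,0, 0.0518,-0.0415,0,0,0,0, 0.0694,-0.038,0,0,0,0]'
python3 - <<'E'
from h import *
o,c=dialread("wrist","pics/g.png",AX)
E
python3 -m inch '[0.0153,0.0093,0,0,0,0, 0.0266,0.0233,0,0,0,0, 0.0323,0.0403,0,0,0,0, 0.0319,0.0583,0,0,0,0, 0.0254,0.075,0,0,0,0]'
python3 - <<'E'
from h import *
o,c=dialread("wrist","pics/g2.png",AX);st()
E
```

```text
time_s: 5.03
eef_pos: [0.5748, 0.0785, 0.1441]
ee_rot: [-3.141, 0.0, 0.459]
wrist_force: [-2.8, -0.5, 0.9]
finger_gap: -0.0002
mark0 dir nan (n0) index dir -0.011 (n57) theta mod 2pi nan
time_s: 5.7
eef_pos: [0.6087, 0.0432, 0.1444]
ee_rot: [3.141, -0.002, 0.458]
wrist_force: [0.2, 2.2, -0.5]
finger_gap: -0.0
mark0 dir nan (n0) index dir -0.052 (n47) theta mod 2pi nan
t 5.75 pos [0.6086 0.0417 0.1444] rot [ 3.1398e+00 -9.0000e-04  4.5790e-01] j6 1.16 F [ 0.6  0.7 -0.5] M [ 0.14 -0.09 -0.03] gap -0.0002
```

View pics/g2.png

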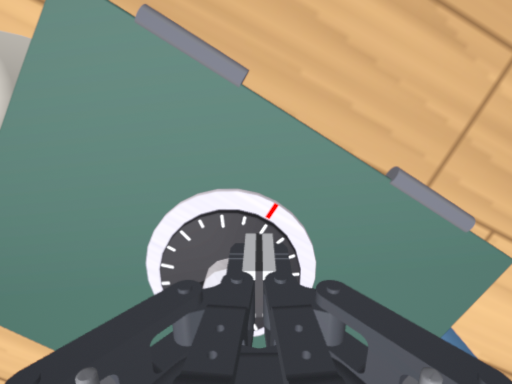

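The view shows the fingers hiding the wing beside the index bar at (272,210). Wrist force still shows a 2–3 N push, so I'm continuing.

```bash
python3 -m inch '[-0.0118,0.0135,0,0,0,0, -0.0276,0.0221,0,0,0,0, -0.0453,0.0248,0,0,0,0, -0.0629,0.0213,0,0,0,0, -0.0782,0.012,0,0,0,0]' && python3 -m inch '[-0.0112,-0.014,0,0,0,0, -0.017,-0.031,0,0,0,0, -0.0166,-0.0489,0,0,0,0, -0.01,-0.0657,0,0,0,0, 0.0018,-0.0791,0,0,0,0]'
python3 - <<'E'
from h import *
o,c=dialread("wrist","pics/i.png",AX);st()
E
```

```text
time_s: 6.38
eef_pos: [0.5686, 0.0159, 0.1448]
ee_rot: [3.14, -0.001, 0.459]
wrist_force: [3.5, -0.5, 1.8]
finger_gap: 0.0002
time_s: 7.0
eef_pos: [0.5468, 0.0603, 0.1434]
ee_rot: [-3.14, 0.005, 0.459]
wrist_force: [-2.4, -3.0, -1.5]
finger_gap: 0.0002
mark0 dir -0.876 (n145) index dir -0.029 (n54) theta mod 2pi 0.792
t 7.05 pos [0.5476 0.0617 0.1434] rot [-3.1389e+00  3.1000e-03  4.5950e-01] j6 1.20 F [-1.4 -1.1 -1. ] M [-0.12  0.39 -0.05] gap 0.0002
```

View pics/i.png

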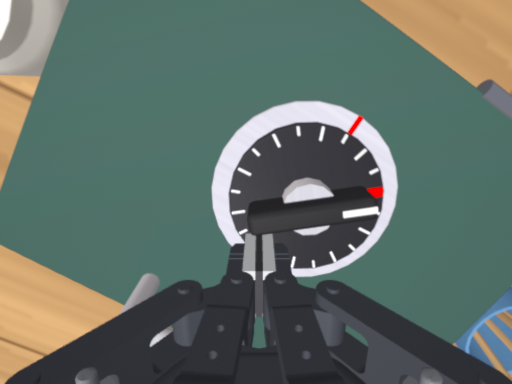

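View: the wing runs from (255,217) to (375,200) with mark 0 at (376,192), so the dial is at about 7.07 rad. I'll push 75° further.

Run:
```python
from h import *
z=.1445
rows([orb(-205-15*i,z,.459) for i in range(1,6)],orb(-205,z,.459))
```

```text
[0.0115, -0.007, -0.0, 0.0, 0.0, 0.0]
[0.0245, -0.0108, -0.0, 0.0, 0.0, 0.0]
[0.038, -0.011, -0.0, 0.0, 0.0, 0.0]
[0.0511, -0.0078, -0.0, 0.0, 0.0, 0.0]
[0.0629, -0.0013, -0.0, 0.0, 0.0, 0.0]
```

```bash
python3 -m inch '[0.0115,-0.007,0,0,0,0, 0.0245,-0.0108,0,0,0,0, 0.038,-0.011,0,0,0,0, 0.0511,-0.0078,0,0,0,0, 0.0629,-0.0013,0,0,0,0]'
python3 - <<'E'
from h import *
o,c=dialread("wrist","pics/j.png",AX);st()
E
```

```text
time_s: 7.68
eef_pos: [0.5815, 0.0782, 0.1439]
ee_rot: [-3.139, 0.002, 0.458]
wrist_force: [-4.0, 0.9, 1.5]
finger_gap: -0.0003
mark0 dir nan (n0) index dir -0.011 (n58) theta mod 2pi nan
t 7.72 pos [0.5832 0.0782 0.1441] rot [-3.1397e+00 -4.0000e-04  4.5830e-01] j6 1.22 F [-1.6  0.8  0.1] M [ 0.13  0.43 -0.03] gap 0.0003
```

View pics/j.png

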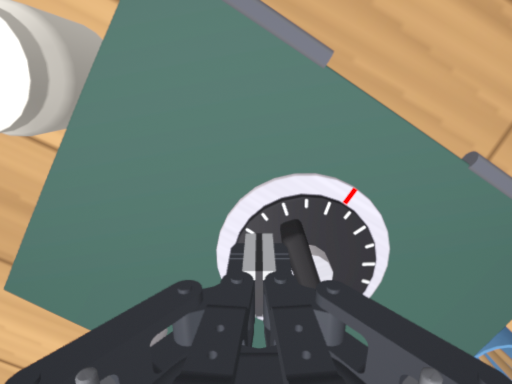

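Run:
```python
from h import *
b=orb(-280,.1445,.459)
rows([((b[0][0],b[0][1],.2),(np.pi,0,.459)),((AX[0],AX[1],.2),(np.pi,0,.89))],b)
```

```text
[0.0, 0.0, -0.0925, 0.0, 0.0, 0.0]
[-0.0306, 0.0416, -0.0925, -0.0, 0.0, -0.8231]
```

```bash
python3 -m inch '[0,0,-0.0925,0,0,0, -0.0306,0.0416,-0.0925,0,0,-0.4, -0.0306,0.0416,-0.0925,0,0,-0.823, -0.0306,0.0416,-0.0925,0,0,-0.823, -0.0306,0.0416,-0.0925,0,0,-0.823]' && python3 -m inch '[0,0,0,0,0,0, 0,0,0,0,0,0, 0,0,0.05,0,0,0, 0,0,0.0915,0,0,0, 0,0,0.0915,0,0,0]' -1
python3 - <<'E'
from h import *
o,c=dialread("wrist","pics/k.png",AX);st()
E
```

```text
time_s: 8.35
eef_pos: [0.578, 0.0471, 0.2001]
ee_rot: [3.14, -0.002, 0.889]
wrist_force: [-0.3, -0.4, -0.8]
finger_gap: 0.0
time_s: 8.98
eef_pos: [0.5757, 0.0466, 0.1431]
ee_rot: [-3.138, 0.003, 0.889]
wrist_force: [0.7, -0.6, -0.4]
finger_gap: 0.0856
mark0 dir -0.011 (n7) index dir -0.020 (n51) theta mod 2pi 6.210
t 9.03 pos [0.5768 0.0466 0.1446] rot [-3.1408e+00  8.0000e-04  8.8950e-01] j6 0.74 F [ 0.2 -1.4  0.6] M [0.01 0.02 0.01] gap 0.0855
```

View pics/k.png

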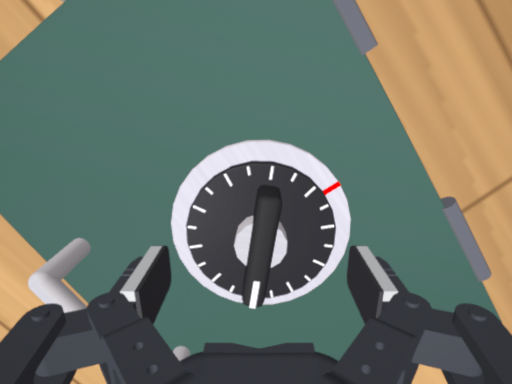

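View: the wing runs from (256,300) to (268,190), a few degrees clockwise of the tool axis. I'll trim yaw clockwise before pinching so the grip can't turn the dial backwards.

```bash
python3 -m inch '[0,0,0,0,0,0.23, 0,0,0,0,0,0.23, 0,0,0,0,0,0.23, 0,0,0,0,0,0.23, 0,0,0,0,0,0.23]' 1 50
python3 - <<'E'
from h import *
o,c=dialread("wrist","pics/l.png",AX);st()
E
```

```text
time_s: 9.65
eef_pos: [0.577, 0.0468, 0.1454]
ee_rot: [3.142, -0.0, 0.77]
wrist_force: [-1.2, 1.0, 3.0]
finger_gap: 0.0098
mark0 dir nan (n0) index dir -0.025 (n50) theta mod 2pi nan
t 9.70 pos [0.5769 0.0468 0.1454] rot [ 3.1415e+00 -4.0000e-04  7.6970e-01] j6 0.86 F [-1.3  0.8  3.5] M [0.16 0.21 0.05] gap 0.0102
```

View pics/l.png

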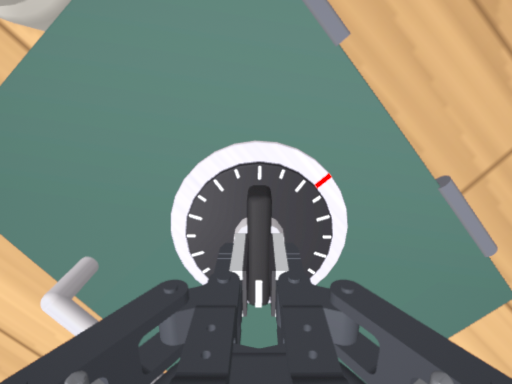

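```bash
python3 -m inch '[0,0,0,0,0,0.25, 0,0,0,0,0,0.5, 0,0,0,0,0,0.75, 0,0,0,0,0,0.95, 0,0,0,0,0,0.95]' && python3 -m inch '[0,0,0,0,0,0.085, 0,0,0,0,0,0.085, 0,0,0,0,0,0.085, 0,0,0,0,0,0.085, 0,0,0,0,0,0.085]'
python3 - <<'E'
from h import *
o,c=dialread("wrist","pics/m.png",AX);st()
f=c["frame"][130:330,160:370][:,:,::-1]
cv2.imwrite("pics/m2.png",cv2.resize(f,None,fx=2.9,fy=2.9,interpolation=cv2.INTER_CUBIC))
E
```

```text
time_s: 10.32
eef_pos: [0.5769, 0.0468, 0.1454]
ee_rot: [-3.141, -0.0, 0.273]
wrist_force: [-2.0, 1.2, 4.6]
finger_gap: 0.0102
time_s: 10.95
eef_pos: [0.5769, 0.0468, 0.1454]
ee_rot: [-3.141, -0.0, 0.229]
wrist_force: [-2.2, 1.4, 5.6]
finger_gap: 0.0101
mark0 dir nan (n0) index dir -0.063 (n55) theta mod 2pi nan
t 11.00 pos [0.5769 0.0468 0.1454] rot [-3.1413e+00 -4.0000e-04  2.2950e-01] j6 1.40 F [-1.7  0.6  5.3] M [0.23 0.34 0.01] gap 0.0104
```

View pics/m2.png

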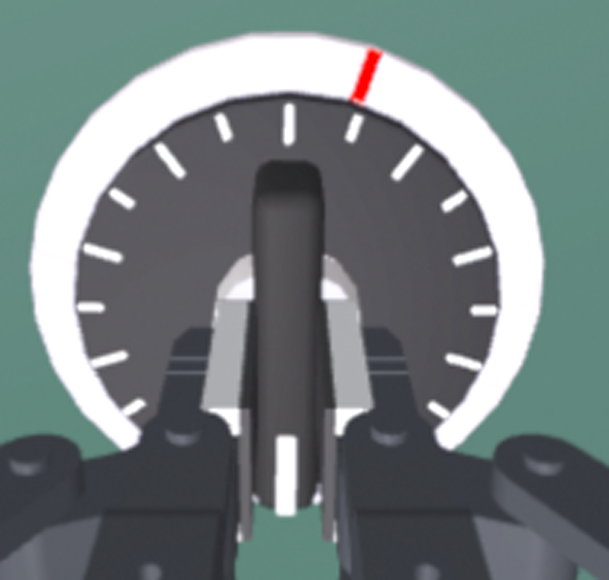

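The view shows short mark 55, next clockwise after the wing's long 50 mark, directly under the red index. Stop 1 is done. Now I release, lift, and set up for the counter-clockwise push.

Run:
```python
from h import *
z=.1445;Y=1.1
p=(AX[0],AX[1],.1445)
print("A");rows([((AX[0],AX[1],.2),(np.pi,0,.579))],(p,(np.pi,0,.229)))
print("B");rows([orb(-410,.2,Y)],((AX[0],AX[1],.2),(np.pi,0,.579)))
print("C");rows([orb(a,z,Y) for a in (-410,-410,-400,-383,-365)],orb(-410,.2,Y))
for s in (-365,-265,-165,-65):
    print(s);rows([orb(s+20*i,z,Y) for i in range(1,6)],orb(s,z,Y))
```

```text
A
[-0.0, 0.0, -0.0925, -0.0, 0.0, -0.6685]
B
[0.0061, 0.0513, 0.0, 0.0, 0.0, -0.995]
C
[0.0, -0.0, 0.0925, 0.0, 0.0, 0.0]
[0.0, -0.0, 0.0925, 0.0, 0.0, 0.0]
[0.0086, 0.0028, 0.0925, 0.0, 0.0, 0.0]
[0.0238, 0.004, 0.0925, 0.0, 0.0, 0.0]
[0.0395, 0.0004, 0.0925, 0.0, 0.0, 0.0]
-365
[0.0152, -0.0095, -0.0, 0.0, 0.0, 0.0]
[0.0263, -0.0236, -0.0, 0.0, 0.0, 0.0]
[0.0318, -0.0407, -0.0, 0.0, 0.0, 0.0]
[0.0312, -0.0586, -0.0, 0.0, 0.0, 0.0]
[0.0245, -0.0753, -0.0, 0.0, 0.0, 0.0]
-265
[-0.012, -0.0133, -0.0, 0.0, 0.0, 0.0]
[-0.0278, -0.0218, -0.0, 0.0, 0.0, 0.0]
[-0.0456, -0.0243, -0.0, 0.0, 0.0, 0.0]
[-0.0632, -0.0206, -0.0, 0.0, 0.0, 0.0]
[-0.0784, -0.0111, -0.0, 0.0, 0.0, 0.0]
-165
[-0.0111, 0.0141, 0.0, 0.0, 0.0, 0.0]
[-0.0166, 0.0312, 0.0, 0.0, 0.0, 0.0]
[-0.016, 0.0491, 0.0, 0.0, 0.0, 0.0]
[-0.0093, 0.0658, 0.0, 0.0, 0.0, 0.0]
[0.0027, 0.0791, 0.0, 0.0, 0.0, 0.0]
-65
[0.0158, 0.0084, 0.0, 0.0, 0.0, 0.0]
[0.0336, 0.0109, 0.0, 0.0, 0.0, 0.0]
[0.0512, 0.0072, 0.0, 0.0, 0.0, 0.0]
[0.0664, -0.0023, -0.0, 0.0, 0.0, 0.0]
[0.0774, -0.0164, -0.0, 0.0, 0.0, 0.0]
```

```bash
python3 -m inch '[0,0,0,0,0,0, 0,0,0,0,0,0, 0,0,0,0,0,0, 0,0,-0.0925,0,0,-0.1, 0,0,-0.0925,0,0,-0.4]' -1
python3 - <<'E'
from h import *
o,c=dialread("wrist","pics/n.png",AX);st()
E
```

```text
time_s: 11.62
eef_pos: [0.5795, 0.0466, 0.2046]
ee_rot: [3.138, -0.008, 0.442]
wrist_force: [-0.1, 0.1, -0.1]
finger_gap: 0.0852
mark0 dir -0.043 (n2) index dir -0.055 (n26) theta mod 2pi 6.242
t 11.68 pos [0.5782 0.0466 0.2026] rot [ 3.1396 -0.0043  0.4453] j6 1.19 F [ 0.8 -0.   0.2] M [-0.05  0.   -0.01] gap 0.0854
```

View pics/n.png

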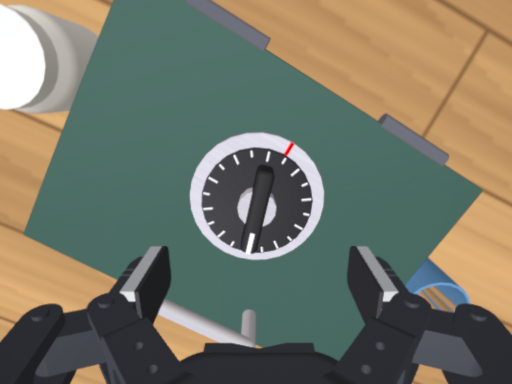

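The dial is still on 55: index at (289,148), mark just below it. I'm recomputing the rows for the current yaw.

Run:
```python
from h import *
z=.1445;Y=.96
print("B");rows([orb(-410,.2,Y)],((AX[0],AX[1],.2),(np.pi,0,.438)))
print("C");rows([orb(a,z,Y) for a in (-410,-410,-400,-383,-365)],orb(-410,.2,Y))
for s in (-365,-265,-165,-65):
    print(s);rows([orb(s+20*i,z,Y) for i in range(1,6)],orb(s,z,Y))
```

```text
B
[0.0133, 0.0499, 0.0, 0.0, 0.0, -0.9969]
C
[0.0, -0.0, 0.0925, 0.0, 0.0, 0.0]
[0.0, -0.0, 0.0925, 0.0, 0.0, 0.0]
[0.0089, 0.0016, 0.0925, 0.0, 0.0, 0.0]
[0.0241, 0.0006, 0.0925, 0.0, 0.0, 0.0]
[0.0392, -0.0052, 0.0925, 0.0, 0.0, 0.0]
-365
[0.0137, -0.0115, -0.0, 0.0, 0.0, 0.0]
[0.0227, -0.0271, -0.0, 0.0, 0.0, 0.0]
[0.0258, -0.0447, -0.0, 0.0, 0.0, 0.0]
[0.0227, -0.0624, -0.0, 0.0, 0.0, 0.0]
[0.0138, -0.078, -0.0, 0.0, 0.0, 0.0]
-265
[-0.0137, -0.0115, -0.0, 0.0, 0.0, 0.0]
[-0.0306, -0.0177, -0.0, 0.0, 0.0, 0.0]
[-0.0485, -0.0177, -0.0, 0.0, 0.0, 0.0]
[-0.0654, -0.0115, -0.0, 0.0, 0.0, 0.0]
[-0.0792, -0.0, -0.0, 0.0, 0.0, 0.0]
-165
[-0.009, 0.0155, 0.0, 0.0, 0.0, 0.0]
[-0.0121, 0.0332, 0.0, 0.0, 0.0, 0.0]
[-0.009, 0.0509, 0.0, 0.0, 0.0, 0.0]
[-0.0, 0.0664, 0.0, 0.0, 0.0, 0.0]
[0.0137, 0.078, 0.0, 0.0, 0.0, 0.0]
-65
[0.0169, 0.0061, 0.0, 0.0, 0.0, 0.0]
[0.0348, 0.0061, 0.0, 0.0, 0.0, 0.0]
[0.0517, 0.0, 0.0, 0.0, 0.0, 0.0]
[0.0654, -0.0115, -0.0, 0.0, 0.0, 0.0]
[0.0744, -0.0271, -0.0, 0.0, 0.0, 0.0]
```

```bash
python3 -m inch '[0.0133,0.05,0,0,0,-0.33, 0.0133,0.05,0,0,0,-0.66, 0.0133,0.05,0,0,0,-0.997, 0.0133,0.05,0,0,0,-0.997, 0.0133,0.05,0,0,0,-0.997]' 1 && python3 -m inch '[0,0,0.0925,0,0,0, 0,0,0.0925,0,0,0, 0.0089,0.0016,0.0925,0,0,0, 0.0241,0.0006,0.0925,0,0,0, 0.0392,-0.0052,0.0925,0,0,0]'
python3 - <<'E'
from h import *
o,c=dialread("wrist","pics/p.png",AX);st()
E
```

```text
time_s: 12.3
eef_pos: [0.5967, 0.0228, 0.2]
ee_rot: [-3.141, 0.001, 0.956]
wrist_force: [0.7, 0.1, 0.7]
finger_gap: 0.0
time_s: 12.92
eef_pos: [0.6095, 0.044, 0.1466]
ee_rot: [3.138, -0.002, 0.959]
wrist_force: [0.5, -1.5, 0.3]
finger_gap: -0.0
mark0 dir nan (n0) index dir -0.014 (n47) theta mod 2pi nan
t 12.97 pos [0.6095 0.0453 0.1463] rot [ 3.1386e+00 -2.6000e-03  9.5950e-01] j6 0.67 F [1.7 0.2 3.1] M [-0.   -0.3  -0.02] gap -0.0003
```

View pics/p.png

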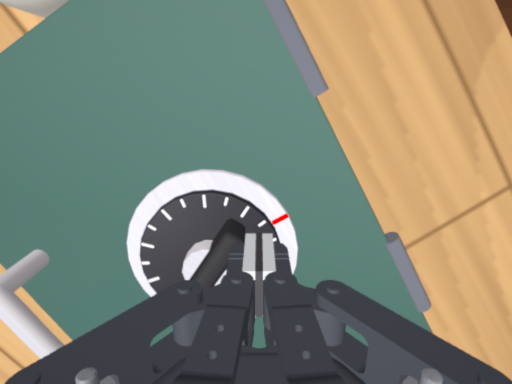

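The wing, with its end at (235,228), lies left of the fingertips, and they are pushing it counter-clockwise. I'll continue.

```bash
python3 -m inch '[0.0137,-0.0115,0,0,0,0, 0.0227,-0.0271,0,0,0,0, 0.0258,-0.0447,0,0,0,0, 0.0227,-0.0624,0,0,0,0, 0.0138,-0.078,0,0,0,0]' && python3 -m inch '[-0.0137,-0.0115,0,0,0,0, -0.0306,-0.0177,0,0,0,0, -0.0485,-0.0177,0,0,0,0, -0.0654,-0.0115,0,0,0,0, -0.0792,0,0,0,0,0]'
python3 - <<'E'
from h import *
o,c=dialread("wrist","pics/q.png",AX);st()
E
```

```text
time_s: 13.6
eef_pos: [0.5745, 0.0784, 0.1452]
ee_rot: [3.14, -0.002, 0.959]
wrist_force: [3.0, 0.0, 0.6]
finger_gap: 0.0002
time_s: 14.22
eef_pos: [0.5459, 0.0378, 0.1447]
ee_rot: [-3.14, 0.001, 0.958]
wrist_force: [-0.0, 2.8, 1.3]
finger_gap: -0.0002
mark0 dir 0.837 (n238) index dir -0.031 (n37) theta mod 2pi 5.362
t 14.28 pos [0.5463 0.0364 0.1447] rot [-3.1408e+00  2.3000e-03  9.5810e-01] j6 0.66 F [-1.5 -0.6  0.5] M [0.13 0.17 0.01] gap -0.0000
```

View pics/q.png

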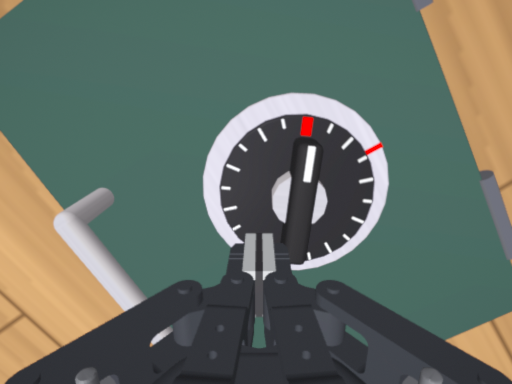

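```bash
python3 -m inch '[-0.009,0.0155,0,0,0,0, -0.0121,0.0332,0,0,0,0, -0.009,0.0509,0,0,0,0, 0,0.0664,0,0,0,0, 0.0137,0.078,0,0,0,0]'
python3 - <<'E'
from h import *
z=.1445;Y=.96
rows([orb(s,z,Y) for s in (-46,-28,-12,2,15)],orb(-65,z,Y))
E
```

```text
time_s: 14.9
eef_pos: [0.5907, 0.0178, 0.1445]
ee_rot: [3.141, 0.001, 0.959]
wrist_force: [-4.1, -1.3, 0.8]
finger_gap: 0.0001
[0.016, 0.006, 0.0, 0.0, 0.0, 0.0]
[0.0321, 0.0065, 0.0, 0.0, 0.0, 0.0]
[0.046, 0.0028, 0.0, 0.0, 0.0, 0.0]
[0.0569, -0.0035, -0.0, 0.0, 0.0, 0.0]
[0.0654, -0.0115, -0.0, 0.0, 0.0, 0.0]
```

```bash
python3 -m inch '[0.016,0.006,0,0,0,0, 0.0321,0.0065,0,0,0,0, 0.046,0.0028,0,0,0,0, 0.0569,-0.0035,0,0,0,0, 0.0654,-0.0115,0,0,0,0]'
python3 - <<'E'
from h import *
o,c=dialread("wrist","pics/r.png",AX);st()
E
```

```text
time_s: 15.52
eef_pos: [0.6083, 0.055, 0.1462]
ee_rot: [3.138, -0.002, 0.959]
wrist_force: [-0.8, -3.9, 5.9]
finger_gap: -0.0
mark0 dir nan (n0) index dir -0.003 (n47) theta mod 2pi nan
t 15.57 pos [0.608  0.0559 0.1462] rot [ 3.1388e+00 -2.6000e-03  9.5960e-01] j6 0.68 F [ 0.5 -2.6  6.2] M [-0.39  0.04  0.01] gap -0.0003
```

View pics/r.png

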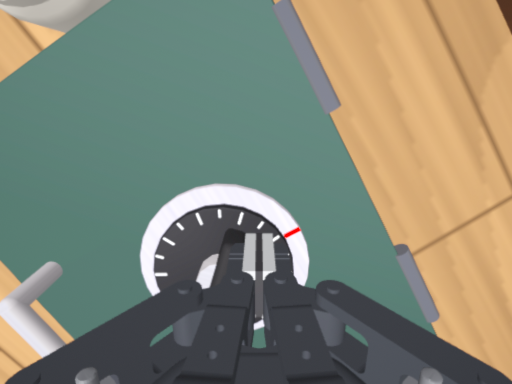

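```bash
python3 - <<'E'
from h import *
b=orb(15,.1445,.96)
rows([((AX[0],AX[1],.2),(np.pi,0,.96))],b)
E
python3 -m inch '[0,0,-0.0925,0,0,0, -0.035,0.036,-0.0925,0,0,0, -0.035,0.036,-0.0925,0,0,0, -0.035,0.036,-0.0925,0,0,0, -0.035,0.036,-0.0925,0,0,0]'
python3 - <<'E'
from h import *
o,c=dialread("wrist","pics/s.png",AX);st()
E
```

```text
[-0.0396, -0.0332, -0.0925, 0.0, 0.0, 0.0]
time_s: 16.2
eef_pos: [0.6121, 0.0259, 0.1997]
ee_rot: [-3.14, 0.0, 0.959]
wrist_force: [0.6, -0.2, 0.6]
finger_gap: 0.0
mark0 dir nan (n0) index dir -0.048 (n26) theta mod 2pi nan
t 16.25 pos [0.6122 0.0258 0.1998] rot [-3.1405e+00  2.0000e-04  9.5950e-01] j6 0.63 F [0.4 0.5 0.3] M [ 0.04  0.   -0.02] gap 0.0002
```

View pics/s.png

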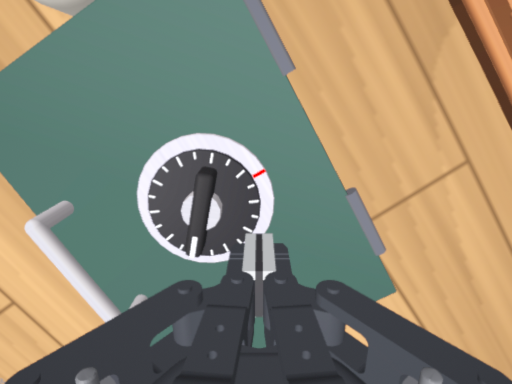

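I typed the sideways row before reading the computed value, so the tool went to the wrong side. It was already lifted, so nothing was touched. The wing runs from (193,250) to (207,170). I'll compute its direction and the correction.

Run:
```python
from h import *
o=st();c=manip.read_camera("wrist")
P=onplane(c,[(193,250),(207,170)],.145,o);d=P[1]-P[0];print(P,P.mean(0),np.linalg.norm(d),np.arctan2(d[1],d[0]))
a=np.arctan2(d[1],d[0]);print("theta",np.pi-.084-a)
rows([((AX[0],AX[1],.2),(np.pi,0,a+.04))],((.6122,.0258,.2),(np.pi,0,.9595)))
```

```text
t 16.25 pos [0.6122 0.0258 0.1998] rot [-3.1405e+00  2.0000e-04  9.5950e-01] j6 0.63 F [0.4 0.5 0.3] M [ 0.04  0.   -0.02] gap 0.0002
[[0.55888808 0.03025696 0.145     ]
 [0.60164681 0.06932586 0.145     ]] [0.58026744 0.04979141 0.145     ] 0.05791967055929421 0.7403359417355346
theta 2.3172567118542586
[-0.0051, -0.068, -0.0, -0.0, -0.0, 0.3422]
```

```bash
python3 -m inch '[-0.0051,-0.068,0,0,0,0.34, -0.0051,-0.068,0,0,0,0.34, -0.0051,-0.068,0.03,0,0,0.34, -0.0051,-0.068,0.0915,0,0,0.34, -0.0051,-0.068,0.0915,0,0,0.34]' -1
python3 - <<'E'
from h import *
o,c=dialread("wrist","pics/u.png",AX);st()
E
```

```text
time_s: 16.92
eef_pos: [0.576, 0.0457, 0.1431]
ee_rot: [-3.138, 0.004, 0.782]
wrist_force: [0.2, -0.2, 0.6]
finger_gap: 0.0852
mark0 dir -0.013 (n4) index dir -0.025 (n51) theta mod 2pi 6.212
t 16.98 pos [0.5773 0.0458 0.1449] rot [-3.1405e+00  1.5000e-03  7.8160e-01] j6 0.85 F [ 0.5 -0.4  0.2] M [-0.02  0.   -0.02] gap 0.0853
```

View pics/u.png

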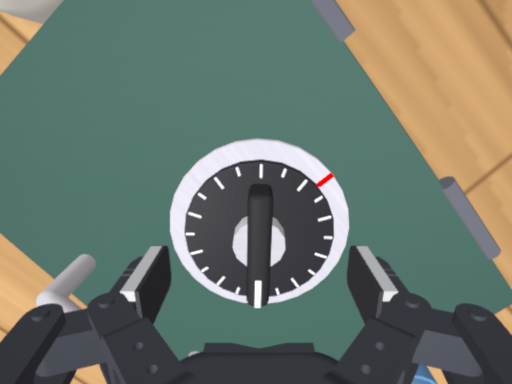

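The wing is aligned with the tool: (258,295) to (260,190). Closing.

```bash
python3 -m inch '[0.001,-0.001,0,0,0,-0.04, 0.001,-0.001,0,0,0,-0.04, 0.001,-0.001,0,0,0,-0.04, 0.001,-0.001,0,0,0,-0.04, 0.001,-0.001,0,0,0,-0.04]' 1 50 && python3 -c "
from h import *
manip.read_camera('top');o=st();print(2.116-o['ee_rot'][2], (2.116-o['ee_rot'][2])/np.radians(30))"
```

```text
time_s: 17.6
eef_pos: [0.5772, 0.047, 0.146]
ee_rot: [-3.141, -0.0, 0.801]
wrist_force: [-2.6, 0.8, 3.3]
finger_gap: 0.0106
t 17.65 pos [0.5772 0.047  0.146 ] rot [-3.1412e+00 -3.0000e-04  8.0150e-01] j6 0.83 F [-1.6  0.9  4.9] M [ 0.27  0.33 -0.07] gap 0.0100
1.3145255629640786 2.5105588939966754
```

```bash
python3 -m inch '[0,0,0,0,0,-0.25, 0,0,0,0,0,-0.5, 0,0,0,0,0,-0.75, 0,0,0,0,0,-1, 0,0,0,0,0,-1]' && python3 -m inch '[0,0,0,0,0,-0.25, 0,0,0,0,0,-0.5, 0,0,0,0,0,-0.75, 0,0,0,0,0,-1, 0,0,0,0,0,-1]'
python3 - <<'E'
from h import *
o,c=dialread("wrist","pics/v.png",AX);st();print((2.116-o['ee_rot'][2])/np.radians(30))
f=c["frame"][130:330,160:370][:,:,::-1]
cv2.imwrite("pics/v2.png",cv2.resize(f,None,fx=2.9,fy=2.9,interpolation=cv2.INTER_CUBIC))
E
```

```text
time_s: 18.27
eef_pos: [0.5771, 0.047, 0.146]
ee_rot: [-3.141, -0.0, 1.324]
wrist_force: [-2.6, 1.9, 5.3]
finger_gap: 0.01
time_s: 18.9
eef_pos: [0.577, 0.047, 0.146]
ee_rot: [-3.141, -0.001, 1.847]
wrist_force: [-2.7, 3.6, 6.6]
finger_gap: 0.0099
mark0 dir 0.003 (n13) index dir -0.009 (n20) theta mod 2pi 6.196
t 18.95 pos [0.577 0.047 0.146] rot [-3.1413e+00 -6.0000e-04  1.8468e+00] j6 -0.22 F [-2.9  2.5  6.1] M [0.27 0.49 0.03] gap 0.0101
0.5132696922022415
```

View pics/v2.png

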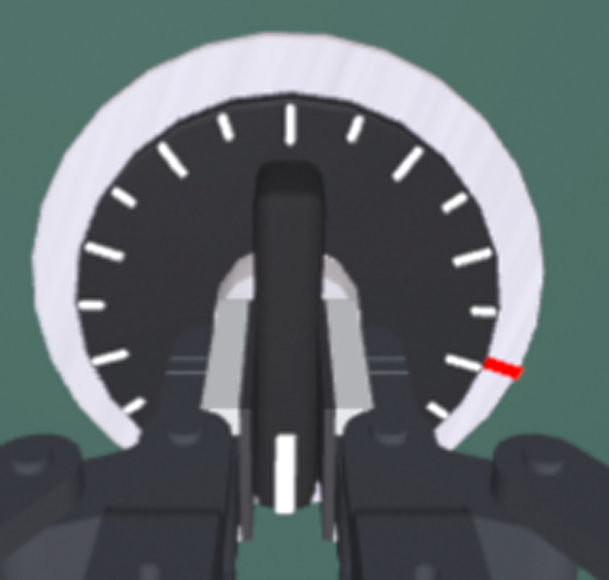

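Counting clockwise from 50 (top), the index stands just past the long 80 mark at (463,362). That agrees with the computed 80.7. The last 0.51 will bring it to 85.

```bash
python3 -m inch '[0,0,0,0,0,-0.2, 0,0,0,0,0,-0.38, 0,0,0,0,0,-0.47, 0,0,0,0,0,-0.51, 0,0,0,0,0,-0.51]'
python3 - <<'E'
from h import *
for i in range(4): manip.read_camera("top")
o,c=dialread("wrist","pics/w.png",AX);st()
f=c["frame"][130:330,160:370][:,:,::-1]
cv2.imwrite("pics/w2.png",cv2.resize(f,None,fx=2.9,fy=2.9,interpolation=cv2.INTER_CUBIC))
E
```

```text
time_s: 19.58
eef_pos: [0.5769, 0.047, 0.146]
ee_rot: [-3.141, -0.001, 2.114]
wrist_force: [-3.6, 1.2, 6.0]
finger_gap: 0.01
mark0 dir -0.010 (n14) index dir -0.020 (n15) theta mod 2pi 6.209
t 19.82 pos [0.5769 0.047  0.146 ] rot [-3.1413e+00 -7.0000e-04  2.1135e+00] j6 -0.48 F [-3.2  2.1  5.6] M [ 0.3   0.52 -0.01] gap 0.0100
```

View pics/w2.png

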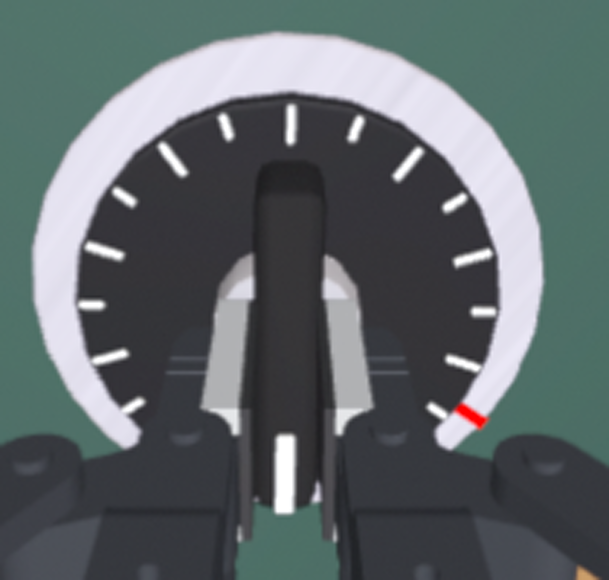

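The short 85 mark sits at the red index (470,416), and dial yaw agrees. Stop 2 is done. Next is clockwise, first to near 68.

```bash
cat >> h.py <<'E'
def feel(n=4):
    M=[];J=[];Y=[]
    for i in range(n):
        o=manip.get_obs();M.append(o["moment"][2]);J.append(o["joint_torque"][5]);Y.append(o["ee_rot"][2]);manip.read_camera("top")
    o=manip.get_obs();M.append(o["moment"][2]);J.append(o["joint_torque"][5]);Y.append(o["ee_rot"][2])
    y=np.mean(Y);th=np.pi-.084-y
    print("t %.2f Mz %.3f j6 %.3f yaw %.4f theta %.3f num %.2f"%(o["time_s"],np.mean(M),np.mean(J),y,th,(-100*th/2/np.pi)%100),np.round(J,3),np.round(M,2))
E
python3 -m inch '[0,0,0,0,0,0.25, 0,0,0,0,0,0.5, 0,0,0,0,0,0.75, 0,0,0,0,0,1, 0,0,0,0,0,1]' && python3 -c "
from h import *
feel(1)"; python3 -m inch '[0,0,0,0,0,0.25, 0,0,0,0,0,0.5, 0,0,0,0,0,0.75, 0,0,0,0,0,0.93, 0,0,0,0,0,0.93]' && python3 -c "
from h import *
feel(2)"
```

```text
time_s: 20.45
eef_pos: [0.5771, 0.047, 0.146]
ee_rot: [-3.141, -0.001, 1.589]
wrist_force: [-2.9, 1.9, 5.1]
finger_gap: 0.0099
t 20.50 Mz -0.040 j6 0.067 yaw 1.5894 theta 1.468 num 76.63 [ 0.142 -0.007] [-0.04 -0.04]
time_s: 21.12
eef_pos: [0.5771, 0.047, 0.146]
ee_rot: [-3.141, -0.0, 1.102]
wrist_force: [-2.8, 1.0, 5.1]
finger_gap: 0.0103
t 21.23 Mz -0.028 j6 0.010 yaw 1.1027 theta 1.955 num 68.89 [ 0.088 -0.019 -0.04 ] [-0.05 -0.02 -0.01]
```

```bash
python3 -m inch '[0,0,0,0,0,0.1, 0,0,0,0,0,0.2, 0,0,0,0,0,0.3, 0,0,0,0,0,0.39, 0,0,0,0,0,0.48]' && python3 -c "
from h import *
feel(4)"
```

```text
time_s: 21.85
eef_pos: [0.5772, 0.047, 0.146]
ee_rot: [-3.141, -0.0, 0.851]
wrist_force: [-3.0, 2.2, 4.8]
finger_gap: 0.0097
t 22.05 Mz 0.122 j6 0.115 yaw 0.8512 theta 2.206 num 64.88 [-0.122  0.251  0.227  0.12   0.098] [0.16 0.16 0.07 0.1  0.12]
```

The load has come up, so the lock has taken the bolt. From here it's small steps, checking the feel after each.

```bash
python3 -m inch '[0,0,0,0,0,0.02, 0,0,0,0,0,0.04, 0,0,0,0,0,0.06, 0,0,0,0,0,0.08, 0,0,0,0,0,0.08]' | head -1 && python3 -c "
from h import *
feel(3)"; python3 -m inch '[0,0,0,0,0,0.02, 0,0,0,0,0,0.04, 0,0,0,0,0,0.06, 0,0,0,0,0,0.08, 0,0,0,0,0,0.08]' | head -1 && python3 -c "
from h import *
feel(3)"
```

```text
time_s: 22.68
t 22.82 Mz 0.101 j6 0.142 yaw 0.8103 theta 2.247 num 64.23 [0.151 0.14  0.138 0.138] [0.11 0.12 0.07 0.11]
time_s: 23.45
t 23.60 Mz 0.165 j6 0.161 yaw 0.7685 theta 2.289 num 63.57 [0.17  0.159 0.157 0.157] [0.19 0.19 0.11 0.17]
```

```bash
python3 -m inch '[0,0,0,0,0,0.02, 0,0,0,0,0,0.04, 0,0,0,0,0,0.06, 0,0,0,0,0,0.08, 0,0,0,0,0,0.08]' | head -1 && python3 -c "
from h import *
feel(3)"
```

```text
time_s: 24.22
t 24.38 Mz 0.152 j6 0.159 yaw 0.7266 theta 2.331 num 62.90 [0.169 0.157 0.156 0.156] [0.14 0.13 0.17 0.17]
```

```bash
python3 -m inch '[0,0,0,0,0,0.02, 0,0,0,0,0,0.04, 0,0,0,0,0,0.06, 0,0,0,0,0,0.08, 0,0,0,0,0,0.08]' | head -1 && python3 -c "
from h import *
feel(2)"
```

```text
time_s: 25.0
t 25.10 Mz 0.144 j6 0.158 yaw 0.6847 theta 2.373 num 62.23 [0.166 0.155 0.153] [0.09 0.16 0.18]
```

```bash
python3 -m inch '[0,0,0,0,0,0.02, 0,0,0,0,0,0.04, 0,0,0,0,0,0.06, 0,0,0,0,0,0.08, 0,0,0,0,0,0.08]' | head -1 && python3 -c "
from h import *
feel(2)"
```

```text
time_s: 25.72
t 25.82 Mz 0.150 j6 0.155 yaw 0.6428 theta 2.415 num 61.57 [0.163 0.152 0.15 ] [0.13 0.16 0.16]
```

```bash
python3 -m inch '[0,0,0,0,0,0.02, 0,0,0,0,0,0.04, 0,0,0,0,0,0.06, 0,0,0,0,0,0.08, 0,0,0,0,0,0.08]' | head -1 && python3 -c "
from h import *
feel(2)"
```

```text
time_s: 26.45
t 26.55 Mz 0.142 j6 0.152 yaw 0.6009 theta 2.457 num 60.90 [0.16  0.149 0.147] [0.14 0.14 0.14]
```

```bash
python3 -m inch '[0,0,0,0,0,0.02, 0,0,0,0,0,0.04, 0,0,0,0,0,0.06, 0,0,0,0,0,0.08, 0,0,0,0,0,0.08]' | head -1 && python3 -c "
from h import *
feel(2)"
```

```text
time_s: 27.18
t 27.27 Mz 0.158 j6 0.149 yaw 0.5590 theta 2.499 num 60.23 [0.157 0.146 0.144] [0.17 0.2  0.1 ]
```

```bash
python3 -m inch '[0,0,0,0,0,0.02, 0,0,0,0,0,0.04, 0,0,0,0,0,0.06, 0,0,0,0,0,0.08, 0,0,0,0,0,0.08]' | head -1 && python3 -c "
from h import *
feel(2)"
```

```text
time_s: 27.9
t 28.00 Mz 0.142 j6 0.146 yaw 0.5171 theta 2.541 num 59.57 [0.154 0.143 0.141] [0.1  0.14 0.19]
```

```bash
python3 -m inch '[0,0,0,0,0,0.02, 0,0,0,0,0,0.04, 0,0,0,0,0,0.06, 0,0,0,0,0,0.08, 0,0,0,0,0,0.08]' | head -1 && python3 -c "
from h import *
feel(2)"
```

```text
time_s: 28.62
t 28.73 Mz 0.123 j6 0.142 yaw 0.4752 theta 2.582 num 58.90 [0.15  0.139 0.137] [0.12 0.1  0.15]
```

```bash
python3 -m inch '[0,0,0,0,0,0.02, 0,0,0,0,0,0.04, 0,0,0,0,0,0.06, 0,0,0,0,0,0.08, 0,0,0,0,0,0.08]' | head -1 && python3 -c "
from h import *
feel(2)"
```

```text
time_s: 29.35
t 29.45 Mz 0.134 j6 0.138 yaw 0.4333 theta 2.624 num 58.23 [0.146 0.135 0.133] [0.18 0.08 0.14]
```

```bash
python3 -m inch '[0,0,0,0,0,0.02, 0,0,0,0,0,0.04, 0,0,0,0,0,0.06, 0,0,0,0,0,0.08, 0,0,0,0,0,0.08]' | head -1 && python3 -c "
from h import *
feel(2)"
```

```text
time_s: 30.08
t 30.18 Mz 0.156 j6 0.182 yaw 0.3916 theta 2.666 num 57.57 [0.19  0.179 0.177] [0.14 0.12 0.2 ]
```

The load is rising from 0.138 to 0.182, so the stop has been met. Finer steps from here.

```bash
python3 -m inch '[0,0,0,0,0,0.01, 0,0,0,0,0,0.02, 0,0,0,0,0,0.03, 0,0,0,0,0,0.04, 0,0,0,0,0,0.04]' | head -1 && python3 -c "
from h import *
feel(3)"
```

```text
time_s: 30.8
t 30.95 Mz 0.231 j6 0.227 yaw 0.3708 theta 2.687 num 57.24 [0.23  0.225 0.225 0.225] [0.26 0.22 0.23 0.22]
```

```bash
python3 -m inch '[0,0,0,0,0,0.012, 0,0,0,0,0,0.024, 0,0,0,0,0,0.036, 0,0,0,0,0,0.045, 0,0,0,0,0,0.045]' | head -1 && python3 -c "
from h import *
feel(3)"
```

```text
time_s: 31.58
t 31.73 Mz 0.267 j6 0.271 yaw 0.3474 theta 2.710 num 56.87 [0.274 0.27  0.27  0.27 ] [0.31 0.29 0.23 0.24]
```

```bash
python3 -m inch '[0,0,0,0,0,0.012, 0,0,0,0,0,0.024, 0,0,0,0,0,0.036, 0,0,0,0,0,0.045, 0,0,0,0,0,0.045]' | head -1 && python3 -c "
from h import *
feel(3)"
```

```text
time_s: 32.35
t 32.50 Mz 0.296 j6 0.313 yaw 0.3240 theta 2.734 num 56.49 [0.316 0.312 0.312 0.313] [0.28 0.31 0.33 0.28]
```

```bash
python3 -m inch '[0,0,0,0,0,0.01, 0,0,0,0,0,0.02, 0,0,0,0,0,0.03, 0,0,0,0,0,0.03, 0,0,0,0,0,0.03]' | head -1
python3 - <<'E'
from h import *
feel(3)
o,c=dialread("wrist","pics/x.png",AX)
f=c["frame"][130:330,160:370][:,:,::-1]
cv2.imwrite("pics/x2.png",cv2.resize(f,None,fx=2.9,fy=2.9,interpolation=cv2.INTER_CUBIC))
E
```

```text
time_s: 33.12
t 33.27 Mz 0.348 j6 0.338 yaw 0.3084 theta 2.749 num 56.25 [0.338 0.338 0.338 0.338] [0.35 0.36 0.35 0.33]
mark0 dir nan (n0) index dir -0.057 (n54) theta mod 2pi nan
```

View pics/x2.png

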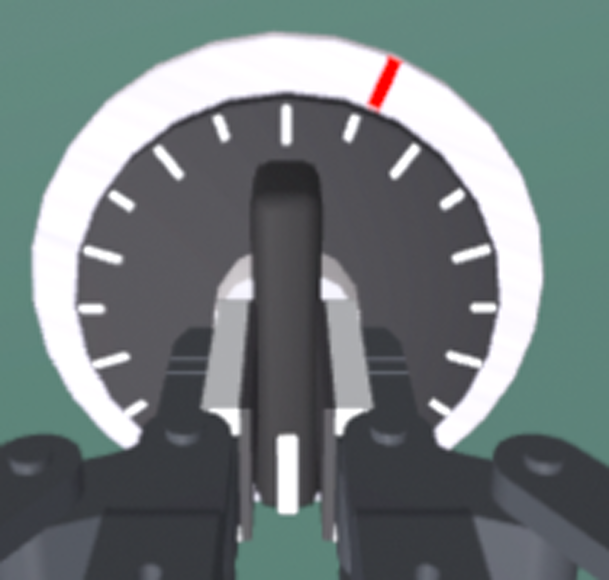

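The index reads about 57 and the load is steady at 0.34 N m, which is firmly on the stop. Releasing now and moving to the handle.

```bash
python3 -m inch '[0,0,0,0,0,0, 0,0,0,0,0,0, 0,0,0,0,0,0, 0,0,-0.09,0,0,-0.3, 0,0,-0.09,0,0,-0.6]' -1
python3 - <<'E'
from h import *
H=AX-.1*np.array([np.cos(.084),-np.sin(.084)]);print(H)
y=.308+.6*np.radians(30);print(y)
rows([((H[0],H[1],.2),(np.pi,0,y+np.radians(29.5)))],((AX[0],AX[1],.2),(np.pi,0,y)))
print((1.487-y-np.radians(29.5))/np.radians(30))
st()
E
```

```text
time_s: 33.95
eef_pos: [0.58, 0.0467, 0.2036]
ee_rot: [3.137, -0.007, 0.628]
wrist_force: [0.7, -0.3, -0.5]
finger_gap: 0.0855
[0.47735259 0.05509013]
0.6221592653589793
[-0.1268, -0.1082, -0.0, 0.0, 0.0, -0.9833]
0.6683908015308022
t 33.95 pos [0.58   0.0467 0.2036] rot [ 3.1366 -0.0074  0.6284] j6 1.00 F [ 0.7 -0.3 -0.5] M [0.01 0.01 0.05] gap 0.0855
```

Next, shift over the handle and finish the yaw, setting the jaws half-open.

```bash
python3 -m inch '[-0.06,-0.05,0,0,0,-0.33, -0.1268,-0.1082,0,0,0,-0.66, -0.1268,-0.1082,0,0,0,-0.983, -0.1268,-0.1082,0,0,0,-0.983, -0.1268,-0.1082,0,0,0,-0.983]' -0.2 && python3 -m inch '[0,0,0,0,0,-0.33, 0,0,0,0,0,-0.668, 0,0,0,0,0,-0.668, 0,0,0,0,0,-0.668, 0,0,0,0,0,-0.668]'
python3 - <<'E'
from h import *
o=st();o,c=dialread("wrist","pics/y.png",AX)
E
```

```text
time_s: 34.58
eef_pos: [0.4784, 0.0549, 0.1996]
ee_rot: [3.141, -0.0, 1.136]
wrist_force: [-0.2, -0.7, 0.5]
finger_gap: 0.0509
time_s: 35.2
eef_pos: [0.4778, 0.0549, 0.1994]
ee_rot: [-3.141, 0.0, 1.486]
wrist_force: [-0.2, 1.0, -0.2]
finger_gap: 0.0512
t 35.20 pos [0.4778 0.0549 0.1994] rot [-3.1415e+00  1.0000e-04  1.4864e+00] j6 0.18 F [-0.2  1.  -0.2] M [0.04 0.   0.06] gap 0.0512
mark0 dir -2.772 (n94) index dir -0.019 (n8) theta mod 2pi 2.688
```

View pics/y.png

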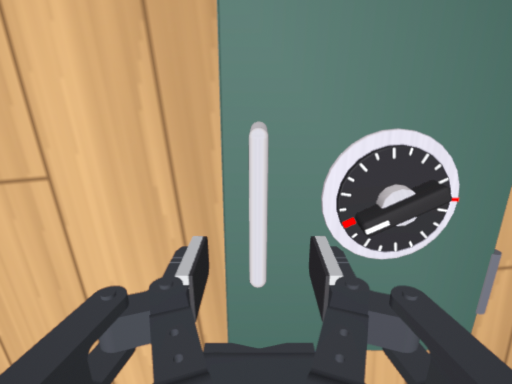

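View: the handle bar runs from (258,125) to (258,287), centred between the jaws. The dial has stayed at about 2.69. I'll check where it lands along y.

Run:
```python
from h import *
o=st();c=manip.read_camera("wrist")
print(onplane(c,[(258,125),(258,287)],.152,o),proj(c,[(.4778,.0549,.146)],o))
```

```text
t 35.25 pos [0.4777 0.055  0.1994] rot [-3.1415e+00  1.0000e-04  1.4868e+00] j6 0.17 F [-1.3 -0.1  0. ] M [-0.04  0.03  0.03] gap 0.0515
[[0.48097253 0.11379868 0.152     ]
 [0.47164763 0.00452668 0.152     ]] [[260.84258493 215.45244454]]
```

```bash
python3 -m inch '[0.004,0.002,0.06,0,0,0, 0.004,0.002,0.107,0,0,0, 0.004,0.002,0.107,0,0,0, 0.004,0.002,0.107,0,0,0, 0.004,0.002,0.107,0,0,0]' && python3 -m inch '[0,0,0,0,0,0, 0,0,0,0,0,0, 0,0,0,0,0,0, 0,0,0,0,0,0, 0,0,0,0,0,0]' 1 40
python3 - <<'E'
from h import *
o,c=dialread("wrist","pics/z.png",AX);st()
E
```

```text
time_s: 35.92
eef_pos: [0.48, 0.0573, 0.1366]
ee_rot: [3.139, -0.0, 1.488]
wrist_force: [0.2, -0.7, -0.7]
finger_gap: 0.0513
time_s: 36.55
eef_pos: [0.4774, 0.0574, 0.1354]
ee_rot: [-3.138, 0.0, 1.488]
wrist_force: [-5.3, 0.6, 4.8]
finger_gap: 0.0109
mark0 dir -2.814 (n149) index dir nan (n0) theta mod 2pi 2.730
t 36.60 pos [0.4774 0.0574 0.1355] rot [-3.1381e+00  1.0000e-04  1.4877e+00] j6 0.18 F [-5.4  1.4  5.5] M [ 0.15  0.91 -0.09] gap 0.0103
```

View pics/z.png

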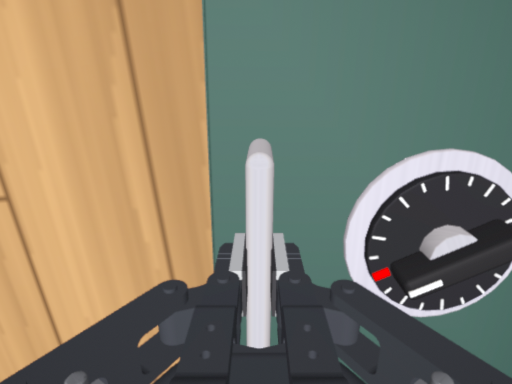

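The bar is gripped between the pads at (258,240). First a small test lift.

```bash
python3 -m inch '[0,0,-0.0015,0,0,0, 0,0,-0.003,0,0,0, 0,0,-0.0045,0,0,0, 0,0,-0.006,0,0,0, 0,0,-0.007,0,0,0]' && python3 -c "
from h import *
manip.read_camera('top');st()"
```

```text
time_s: 37.22
eef_pos: [0.4781, 0.0573, 0.1388]
ee_rot: [-3.139, 0.0, 1.488]
wrist_force: [-3.8, 2.4, -6.0]
finger_gap: 0.0104
t 37.27 pos [0.4781 0.0573 0.1389] rot [-3.1389e+00  2.0000e-04  1.4880e+00] j6 0.18 F [-5.1  2.1 -5.4] M [ 0.36  0.93 -0.06] gap 0.0107
```

```bash
python3 -m inch '[0,0,-0.0025,0,0,0, 0,0,-0.005,0,0,0, 0,0,-0.0075,0,0,0, 0,0,-0.01,0,0,0, 0,0,-0.012,0,0,0]' && python3 -c "
from h import *
c=manip.read_camera('scene');cv2.imwrite('pics/aa.png',cv2.resize(c['frame'][140:260,220:420][:,:,::-1],None,fx=4,fy=4,interpolation=cv2.INTER_CUBIC));st()"
```

```text
time_s: 37.9
eef_pos: [0.48, 0.0571, 0.1471]
ee_rot: [3.139, 0.0, 1.488]
wrist_force: [-0.5, 1.5, -5.7]
finger_gap: 0.0105
t 37.95 pos [0.4801 0.0572 0.1473] rot [ 3.1391 -0.      1.4883] j6 0.18 F [-1.4  0.6 -4.5] M [ 0.1   0.41 -0.06] gap 0.0104
```

View pics/aa.png

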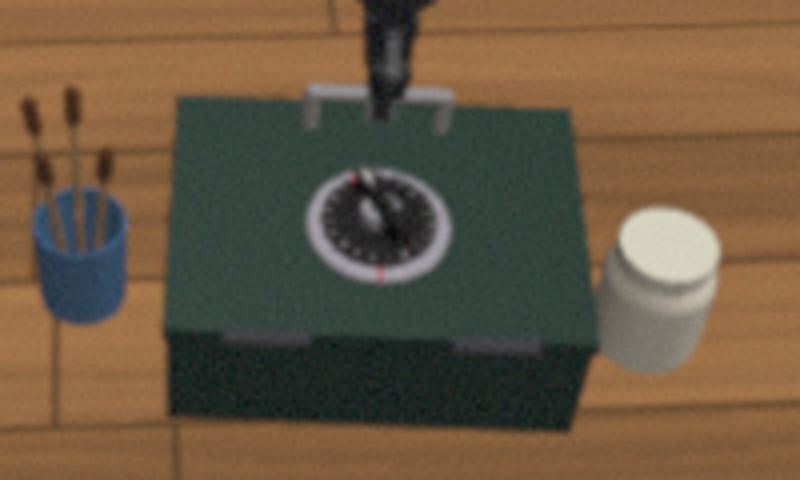

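The height rose 8 mm at a steady 5 N, so the lid is free. Computing the arc about the hinge.

Run:
```python
from h import *
u=np.array([np.cos(.084),-np.sin(.084)]);R=.199;a0=np.arctan2(40,195)
rpy=(np.pi,0,1.488)
p0=np.array([.4801,.0572,.1473]);f0=.061
def T(f):
    du=R*(np.cos(a0+f0)-np.cos(a0+f));dz=R*(np.sin(a0+f)-np.sin(a0+f0))
    return ((p0[0]+u[0]*du,p0[1]+u[1]*du,p0[2]+dz),rpy)
fs=np.linspace(.061,1.2,21)
for k in range(4):
    print(k,fs[5*k+5],T(fs[5*k+5])[0]);rows([T(fs[5*k+i]) for i in range(1,6)],T(fs[5*k]))
```

```text
0 0.34575 (np.float64(0.5023093845965385), np.float64(0.0553300114104173), np.float64(0.19918987841489477))
[-0.0, 0.0054, -0.0181, 0.0, 0.0, 0.0]
[-0.0, 0.0119, -0.0358, 0.0, 0.0, 0.0]
[-0.0, 0.0193, -0.0532, 0.0, 0.0, 0.0]
[-0.0, 0.0278, -0.0701, 0.0, 0.0, 0.0]
[-0.0, 0.0371, -0.0865, 0.0, 0.0, 0.0]
1 0.6305000000000001 (np.float64(0.5381498194311466), np.float64(0.05231231391884227), np.float64(0.24272916913155954))
[-0.0, 0.0103, -0.0158, 0.0, 0.0, 0.0]
[-0.0, 0.0215, -0.0311, 0.0, 0.0, 0.0]
[-0.0, 0.0335, -0.0456, 0.0, 0.0, 0.0]
[-0.0001, 0.0463, -0.0595, 0.0, 0.0, 0.0]
[-0.0001, 0.0599, -0.0726, 0.0, 0.0, 0.0]
2 0.9152499999999999 (np.float64(0.5847348529382228), np.float64(0.04838994134138969), np.float64(0.27441138417253985))
[-0.0, 0.0143, -0.0123, 0.0, 0.0, 0.0]
[-0.0, 0.0293, -0.0238, 0.0, 0.0, 0.0]
[-0.0001, 0.045, -0.0344, 0.0, 0.0, 0.0]
[-0.0001, 0.0612, -0.0441, 0.0, 0.0, 0.0]
[-0.0001, 0.0779, -0.0528, 0.0, 0.0, 0.0]
3 1.2 (np.float64(0.6383127046630768), np.float64(0.043878786566058994), np.float64(0.29168495909313075))
[-0.0, 0.0172, -0.0078, 0.0, 0.0, 0.0]
[-0.0, 0.0348, -0.0146, 0.0, 0.0, 0.0]
[-0.0001, 0.0528, -0.0203, 0.0, 0.0, 0.0]
[-0.0001, 0.0711, -0.0251, 0.0, 0.0, 0.0]
[-0.0001, 0.0896, -0.0288, 0.0, 0.0, 0.0]
```

```bash
python3 -m inch '[0,0.0054,-0.0181,0,0,0, 0,0.0119,-0.0358,0,0,0, 0,0.0193,-0.0532,0,0,0, 0,0.0278,-0.0701,0,0,0, 0,0.0371,-0.0865,0,0,0]' && python3 -c "
from h import *
c=manip.read_camera('scene');st();c=manip.read_camera('scene');cv2.imwrite('pics/ab.png',cv2.resize(c['frame'][110:260,210:410][:,:,::-1],None,fx=4,fy=4,interpolation=cv2.INTER_CUBIC));"
```

```text
time_s: 38.58
eef_pos: [0.5009, 0.0553, 0.1992]
ee_rot: [-3.14, 0.0, 1.488]
wrist_force: [-2.9, 0.5, -6.0]
finger_gap: 0.0104
t 38.62 pos [0.5017 0.0552 0.2005] rot [-3.1416e+00  3.0000e-04  1.4882e+00] j6 0.17 F [-5.3 -0.5  2. ] M [-0.02  1.   -0.07] gap 0.0102
```

View pics/ab.png

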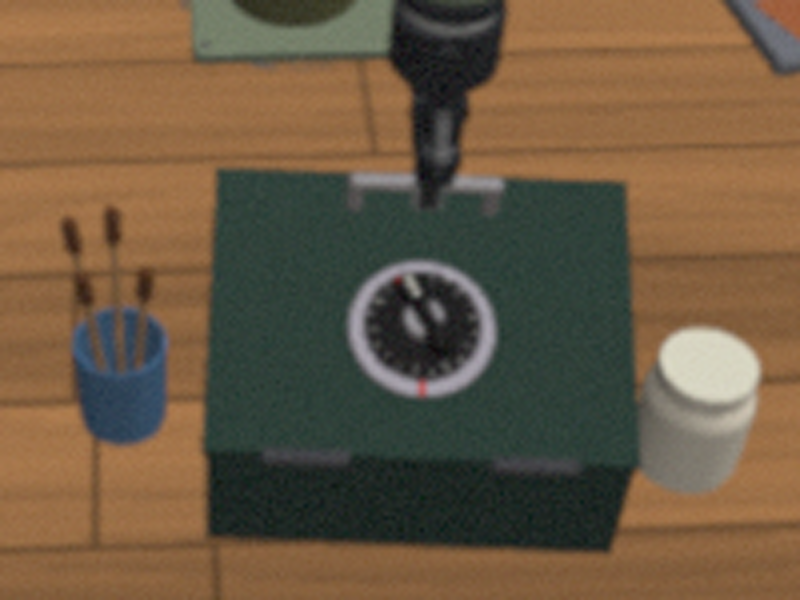

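The lid is following, with its front edge raised, the handle at (425,185) and still gripped. I'll continue the arc.

```bash
python3 -m inch '[0,0.0103,-0.0158,0,0,0, 0,0.0215,-0.0311,0,0,0, 0,0.0335,-0.0456,0,0,0, 0,0.0463,-0.0595,0,0,0, 0,0.0599,-0.0726,0,0,0]' && python3 -m inch '[0,0.0143,-0.0123,0,0,0, 0,0.0293,-0.0238,0,0,0, 0,0.045,-0.0344,0,0,0, 0,0.0612,-0.0441,0,0,0, 0,0.0779,-0.0528,0,0,0]' && python3 -c "
from h import *
st();c=manip.read_camera('scene');cv2.imwrite('pics/ac.png',cv2.resize(c['frame'][80:260,190:410][:,:,::-1],None,fx=3.3,fy=3.3,interpolation=cv2.INTER_CUBIC));c=manip.read_camera('wrist');cv2.imwrite('pics/ad.png',c['frame'][:,:,::-1]);st()"
```

```text
time_s: 39.3
eef_pos: [0.5344, 0.0523, 0.2432]
ee_rot: [-3.134, 0.001, 1.488]
wrist_force: [-11.8, 0.0, 4.3]
finger_gap: 0.0105
time_s: 39.92
eef_pos: [0.5816, 0.0481, 0.278]
ee_rot: [-3.139, 0.001, 1.488]
wrist_force: [-13.4, -0.8, 13.2]
finger_gap: 0.0104
t 39.92 pos [0.5816 0.0481 0.278 ] rot [-3.1391e+00  1.1000e-03  1.4883e+00] j6 0.15 F [-13.4  -0.8  13.2] M [-0.16  2.44 -0.09] gap 0.0104
t 40.02 pos [0.5835 0.0479 0.279 ] rot [3.1392e+00 9.0000e-04 1.4880e+00] j6 0.15 F [-10.7  -1.   15.2] M [-0.28  1.99 -0.09] gap 0.0103
```

View pics/ac.png

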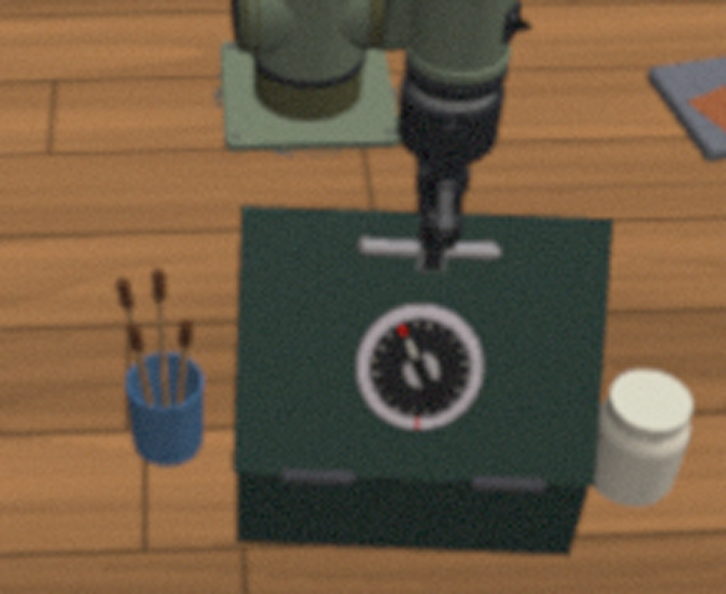

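View pics/ad.png

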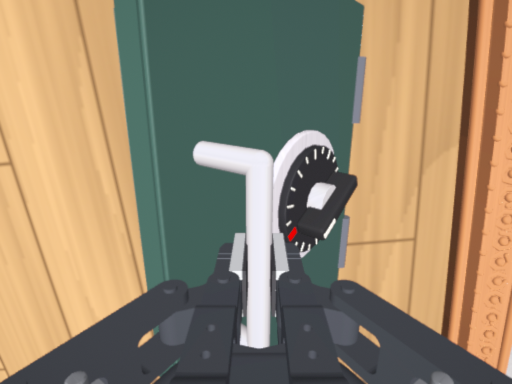

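The lid is at about 52°. The force on the tool is mostly radial (about 18 N), so my arc radius is a few mm small. I'm adding an outward correction for the last part.

```bash
python3 -m inch '[0,0.0145,-0.0138,0,0,0, 0,0.0325,-0.0226,0,0,0, 0,0.0508,-0.0283,0,0,0, 0,0.0695,-0.0335,0,0,0, 0,0.0885,-0.0375,0,0,0]' && python3 -c "
from h import *
c=manip.read_camera('scene');cv2.imwrite('pics/ae.png',cv2.resize(c['frame'][80:260,190:410][:,:,::-1],None,fx=3.3,fy=3.3,interpolation=cv2.INTER_CUBIC));c=manip.read_camera('wrist');cv2.imwrite('pics/af.png',c['frame'][:,:,::-1]);st()"
```

```text
time_s: 40.65
eef_pos: [0.6371, 0.0432, 0.2986]
ee_rot: [3.14, 0.002, 1.488]
wrist_force: [-5.8, -2.1, 0.5]
finger_gap: 0.0101
t 40.75 pos [0.639  0.0431 0.2986] rot [3.1356e+00 1.4000e-03 1.4876e+00] j6 0.13 F [ 0. -4.  4.] M [-0.59  0.2  -0.08] gap 0.0104
```

View pics/ae.png

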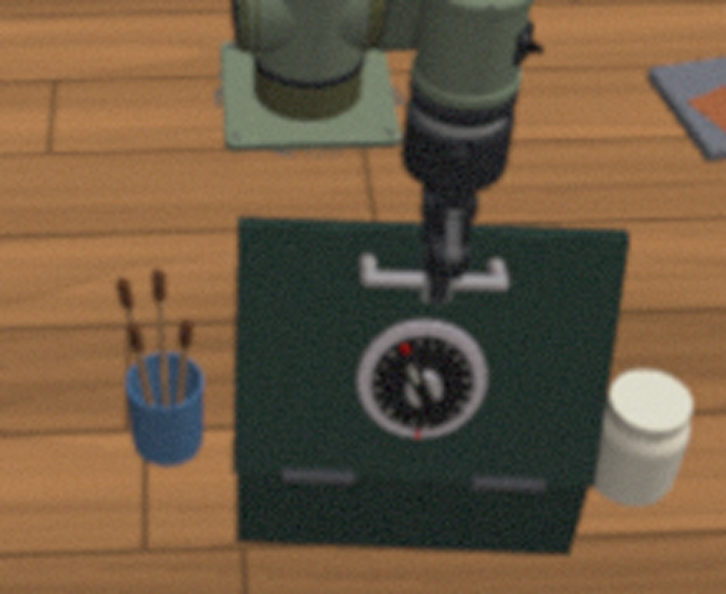

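View pics/af.png

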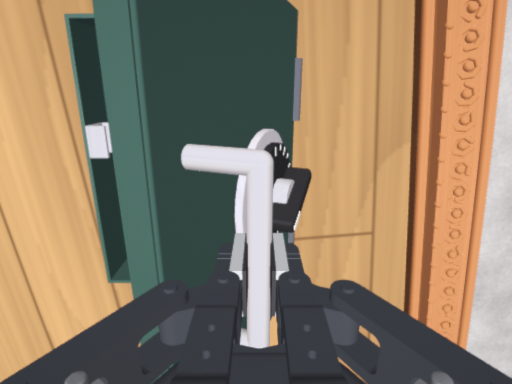

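The wrist picture shows the open box with the strike at (98,140), and the lid at about 69°. Opening the jaws slightly, then straight up and clear.

```bash
python3 -m inch '[0,0,0,0,0,0, 0,0,0,0,0,0, 0,0,0,0,0,0, 0,0,0,0,0,0, 0,0,-0.02,0,0,0]' 0.4 && python3 -c "
from h import *
st();c=manip.read_camera('wrist');cv2.imwrite('pics/ag.png',c['frame'][:,:,::-1])"
```

```text
time_s: 41.38
eef_pos: [0.6361, 0.0443, 0.3078]
ee_rot: [-3.139, 0.0, 1.488]
wrist_force: [-0.3, -0.0, -0.4]
finger_gap: 0.0258
t 41.38 pos [0.6361 0.0443 0.3078] rot [-3.1394e+00  3.0000e-04  1.4883e+00] j6 0.13 F [-0.3 -0.  -0.4] M [-0.01 -0.03  0.  ] gap 0.0258
```

View pics/ag.png

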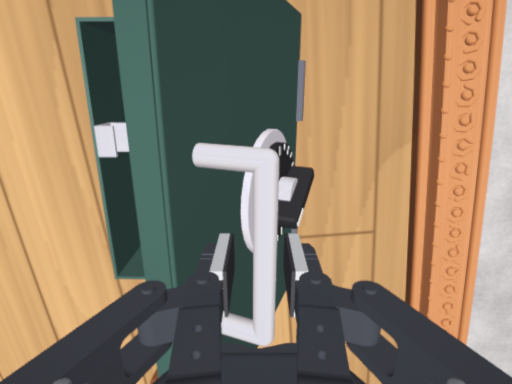

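The jaws are clear of the bar on both sides and the wrist force is zero. Moving straight up.

```bash
python3 -m inch '[0,0,-0.04,0,0,0, 0,0,-0.09,0,0,0, 0,0,-0.15,0,0,0, 0,0,-0.2,0,0,0, 0,0,-0.2,0,0,0]' && python3 -m inch '[0,0,0,0,0,0, 0,0,0,0,0,0, 0,0,0,0,0,0, 0,0,0,0,0,0, 0,0,0,0,0,0]'
python3 - <<'E'
from h import *
st()
c=manip.read_camera('scene');cv2.imwrite('pics/ah.png',c['frame'][:,:,::-1])
c=manip.read_camera('wrist');cv2.imwrite('pics/ai.png',c['frame'][:,:,::-1])
c=manip.read_camera('scene')
for n in ("brush_pot","tub","moulding"):
    print(n,[(np.round(q["rect"],1).tolist(),round(q["p"],2)) for q in manip.spot_in(n,"scene")[:2]])
# handle expected for phi
u=np.array([np.cos(.084),-np.sin(.084)]);h=AX+.095*u
for f in (1.,1.1,1.2,1.3):
    a=f+np.arctan2(40,195);p=h-.199*np.cos(a)*u;print(f,proj(c,[(p[0],p[1],.106+.199*np.sin(a))]))
E
```

```text
time_s: 42.05
eef_pos: [0.6372, 0.0443, 0.4318]
ee_rot: [3.135, -0.001, 1.488]
wrist_force: [-0.2, -0.2, 0.2]
finger_gap: 0.0256
time_s: 42.68
eef_pos: [0.6366, 0.0442, 0.4282]
ee_rot: [-3.141, 0.0, 1.488]
wrist_force: [0.5, 0.2, -0.3]
finger_gap: 0.0255
t 42.67 pos [0.6366 0.0442 0.4282] rot [-3.1414e+00  1.0000e-04  1.4882e+00] j6 0.13 F [ 0.5  0.2 -0.3] M [-0.02 -0.01  0.02] gap 0.0255
brush_pot [([226.8, 162.6, 24.4, 56.9], 0.89)]
tub [([367.4, 193.4, 31.8, 40.6], 0.89)]
moulding [([59.7, 186.8, 95.2, 53.3], 0.78)]
1.0 [[320.06500663 157.98348685]]
1.1 [[320.63638671 161.26519327]]
1.2 [[321.15968938 165.34565275]]
1.3 [[321.625354   170.20660093]]
```

View pics/ah.png

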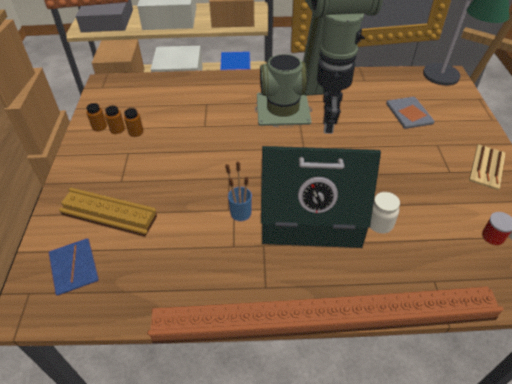

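View pics/ai.png

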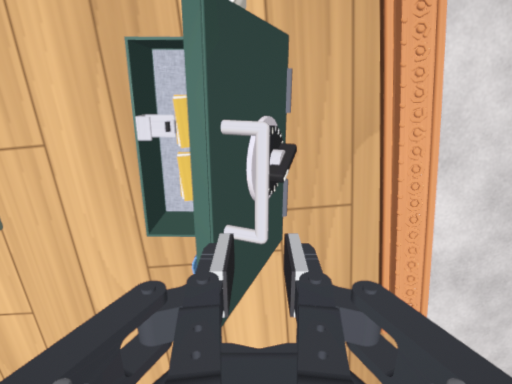

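The lid stands open: the handle is at (321,164) in the scene view, which matches about 1.17 rad. The pot, tub and moulding are where they were, and the robot is clear. Handing in.

```bash
python3 -c "
from plant import manip
print(manip.sign_off())"
```

```text
the job is handed in; nothing more can be done
None
```

I opened the strongbox and handed it in at about 43 s of the 72 s allowed. The hand-in reports no verdict, so everything below comes from my own checks.

- **Dialling:** I pushed the wing round clockwise with closed fingertips and pinched it to stop on 55, at about 9.11 rad. I went back counter-clockwise past 85 once and stopped on it, at about 0.945 rad. Both marks stood under the red index in the wrist pictures.
- **Drawing the bolt:** I turned clockwise in small steps. The load came up near 65 and stayed at 0.13–0.16 N m until about 57.6. It then climbed, and I stopped at 0.34 N m with the index near 57, well under the 0.45 N m limit.
- **Lid:** A test lift rose freely at about 5 N. I swung the lid up, let go and backed straight up.
- **Last checks:** The lid stands by itself at about 1.17 rad (67°). The wrist force was about zero. The tub, brush pot and moulding are within 1–3 pixels of their first detections, which is within the detector's error.

**What went wrong:**
- I once typed a sideways move before reading its computed value. The tool went to the wrong side while already lifted clear and touched nothing.
- My lid arc was a few mm too tight. That put about 18 N of radial load on the handle for a moment, until I corrected the last part of the arc.

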